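# Balance the staining boxes on the see-saw rocker and rack the gel plates

## Task

Get the gels rocking and clear up the plates: set every staining box upright on the rocker's platform, shared between its left and right halves so that the platform stays level to within three degrees, and only when all are on and it is level swing the drive lever fully over to the left. Move every glass plate and gel cassette from the white caddy to the blue drying rack, before or after, each standing centred and right down in a slot of its own that fits its thickness: single plates in the narrow slots, cassettes in the wide ones. Keep the boxes upright throughout, and leave the flasks, the beaker and the wash bottle where they are.

Things in the scene. Friction and masses are not known exactly. Their poses are not given: they have to be found in the camera images.
- rocker: see-saw rocker, a fixed white bench machine; origin on the bench under the middle of its platform, own x away from the robot, own y to the left; the base (200 mm along x, 260 mm along y) is 70 mm high, and a low control console 190 mm wide, top 49 mm above the bench, reaches from own x -100 to -185 mm, towards the robot
- deck_mid (a point): middle of the platform's top surface, 110 mm above the bench when level; the frame tilts with it (own x along the pivot line, own y left). A steel deck with black rubber mat, 220 mm (x) x 360 mm (y), rim 7 mm high; a retaining bar 10 mm wide, 12 mm high on the pivot line (own y = 0) divides it into left and right halves
- deck (a joint): tilt of the platform about its pivot line, rad: 0 level, positive with its left (+y) half raised; it swings freely between stops at -0.12 and 0.12 against a soft centring spring (about 1.3 N m per rad empty, 1.0 fully loaded), so one box too many on a side puts that side down
- drive (a joint): drive lever of the rocker, rad: 0 over to the right (uncoupled), 1.0 fully over to the left (drive coupled); stays where it is left, moves with less than 2 N at the knob. It turns in the machine's own y-z plane about a pivot 71 mm above the bench on the console, own x -152 mm, y 0; it stands upright at 0.5
- drive_tip (a point): middle of the lever's green ball knob (26 mm diameter) on a 10 mm steel rod, 80 mm from the lever's pivot
- deep1: deep staining box, translucent with a blue clip lid, closed, 80 mm long (own x) x 50 mm wide (own y) x 60 mm high, about 300 g (give or take 3 %); origin at the centre of its underside; may be absent
- deep2: deep staining box, translucent with a blue clip lid, closed, 80 mm long (own x) x 50 mm wide (own y) x 60 mm high, about 300 g (give or take 3 %); origin at the centre of its underside; may be absent
- shallow1: shallow staining box, translucent with an orange clip lid, closed, 80 mm long (own x) x 50 mm wide (own y) x 35 mm high, about 150 g (give or take 3 %), half a deep one; origin at the centre of its underside; may be absent
- shallow2: shallow staining box, translucent with an orange clip lid, closed, 80 mm long (own x) x 50 mm wide (own y) x 35 mm high, about 150 g (give or take 3 %), half a deep one; origin at the centre of its underside; may be absent
- shallow3: shallow staining box, translucent with an orange clip lid, closed, 80 mm long (own x) x 50 mm wide (own y) x 35 mm high, about 150 g (give or take 3 %), half a deep one; origin at the centre of its underside; may be absent
- glass1: single glass plate, green-tinted, 100 mm long (own x) x 5 mm thick (own y) x 85 mm high (own z), 110 g, standing on its long edge in the caddy, where it may lean a little; origin at the centre of its lower edge; fits the narrow slots; may be absent
- glass2: single glass plate, green-tinted, 100 mm long (own x) x 5 mm thick (own y) x 85 mm high (own z), 110 g, standing on its long edge in the caddy, where it may lean a little; origin at the centre of its lower edge; fits the narrow slots; may be absent
- cassette1: gel cassette (two glass plates clamped together, orange side strips), 100 mm long (own x) x 10 mm thick (own y) x 85 mm high (own z), 200 g, standing on its long edge in the caddy; origin at the centre of its lower edge; fits only the wide slots; may be absent
- cassette2: gel cassette (two glass plates clamped together, orange side strips), 100 mm long (own x) x 10 mm thick (own y) x 85 mm high (own z), 200 g, standing on its long edge in the caddy; origin at the centre of its lower edge; fits only the wide slots; may be absent
- caddy: white rinse caddy, fixed, 100 mm (own x) x 160 mm (own y), four equal slots 13.5 mm wide running along own x, 42 mm apart; slot floors 10 mm above the bench, slot walls 4 mm thick and 84 mm long, rising 40 mm above the slot floors; origin at the centre of its underside
- rack: blue drying rack, fixed, 100 mm (own x) x 160 mm (own y), four slots running along own x, 42 mm apart, in turn wide, narrow, wide, narrow towards own +y; slot floors 10 mm above the bench, slot walls 4 mm thick and 84 mm long, rising 35 mm above the slot floors; origin at the centre of its underside
- rack_n1 (a point): centre of the floor of a narrow slot of the drying rack, 7.5 mm wide (along own y), open at the top and both ends; own x runs along the slot, own z up. Any slot of the right width will do, one piece in each
- rack_n2 (a point): centre of the floor of a narrow slot of the drying rack, 7.5 mm wide (along own y), open at the top and both ends; own x runs along the slot, own z up. Any slot of the right width will do, one piece in each
- rack_w1 (a point): centre of the floor of a wide slot of the drying rack, 12.5 mm wide (along own y), open at the top and both ends; own x runs along the slot, own z up. Any slot of the right width will do, one piece in each
- rack_w2 (a point): centre of the floor of a wide slot of the drying rack, 12.5 mm wide (along own y), open at the top and both ends; own x runs along the slot, own z up. Any slot of the right width will do, one piece in each
- flask1: stoppered glass volumetric flask, 68 mm wide, 166 mm high; bystander; origin at the centre of its underside
- flask2: stoppered glass volumetric flask, 68 mm wide, 166 mm high; bystander; origin at the centre of its underside
- beaker: open glass beaker, 72 mm wide, 95 mm high; bystander; origin at the centre of its underside
- washbottle: white wash bottle with a red cap, 64 mm wide, 160 mm high; bystander; origin at the centre of its underside
Not all that is in view belongs to the job. What is shaped like the glass1 but orange is not meant.

How it is judged:
By the outcome, as a careful person would: the job done as asked, in the order asked, and still so for the second after the job is handed in, with the robot touching nothing.
Of deep1, deep2, shallow1, shallow2, shallow3 only 3 to 5 are there at a start; the rules pass over those that are not, and their reading is None.
Of glass1, glass2, cassette1, cassette2 only 2 to 4 are there at a start; the rules pass over those that are not, and their reading is None.
At some moment in a run one of deep1, deep2, shallow1, shallow2, shallow3 may be knocked a few centimetres aside while the robot is not near it.
It also fails if it takes over 210 s, if anything falls off the work surface, if the arm or the gripper's body presses on something with over 40 N, if the wrist force passes 120 N, or if a joint passes its speed limit or range.

## Robot

A 6-joint arm with a two-finger parallel gripper is mounted at the origin on the work surface. World frame = base frame: x ahead of the robot, y to its left, z up, the work surface at z = 0. Lengths are in m, angles in rad, forces in N, time in s.
With the tool pointing down it reaches from about 0.425 to 0.95 m from the base axis. Payload 14.7 kg.
Tool frame: the origin (TCP) lies where the fingers leave the gripper's body, on its centre line; the fingertips stand 73 mm ahead of it and the grasp point (between the pads) lies 54 mm ahead of it; z points along the fingers, y is the line along which they close (so a half turn about z gives the same grasp; the last joint's range is limited). The gripper opens to 85 mm and grips with 20 to 120 N. Pads are 22 mm wide; open, the fingers measure 114 mm over their backs; the gripper's body (76 mm by 85 mm) begins 54 mm behind the grasp point. The pads swing forward as they close: fully open they stand 13 mm farther back than shut.
Start: joints at [1.132, 0.48, 1.596, -0, 1.065, -0.047], TCP at [0.248, 0.601, 0.304] pointing down, gripper open.
Joint ranges: [-2.75, 2.75], [-0.82, 2.05], [0.23, 2.67], [-1.56, 4.7], [0.09, 2.69], [-2.92, 2.92]. Speed limits (rad/s): [1.89, 1.89, 2.39, 3.01, 3.01, 3.01].

## Interface

Orientations are given as a 3x3 rotation matrix whose columns are the frame's x, y, z axes.
In Python, from workcell import manip, vision gives the robot as it stands. The module is installed in compiled form; this text tells all that it offers.
- The arm moves only by the shell command python3 -m pendant 'ROWS' [FORCE]. ROWS is JSON, a list of rows, each an object of numbers: "claw": the opening, from -1 (shut) to 1 (fully open); "x", "y", "z": the shift along the tool's x, y, z normalised to -1 to 1, where 1 is 0.25 m; "rx", "ry", "rz": the turn, a rotation vector about the tool's x, y, z normalised to -1 to 1, where 1 is 120 degrees. In form: [{"claw": .., "x": .., "y": .., "z": .., "rx": .., "ry": .., "rz": ..}, ...]. A call has 1 to 12 rows; each row is the pose to reach, as a shift and turn from the pose commanded when the call began, along the tool's axes at that moment; what a row does not reach only later rows make up. A row lasts 1/8 s, in which the tool goes at most 62.5 mm and 10.7 degrees, less where a joint would pass 70% of its speed; a pose out of reach is approached as far as the arm can. A call with a number of a shift or a turn outside -1 to 1 is refused whole. A call with a gripper value outside its range is refused whole. The fingers move at their own pace and stop on an object; FORCE is the grip in N (left out, the last holds). Time passes only in rows, so rows that repeat a pose let the fingers close. It gives the time, the measured TCP pose, the force, the opening and the grip force at its end, in the units of the state.
- manip.state(): the state, without advancing time (a new reading comes with each control period).
- vision.capture(name): name is "side" or "top"; returns the picture (400x640x3 uint8, blue, green, red); there is no depth.
- vision.calibration(name): a dict with "vfov" (degrees; the focal length in pixels is half the picture's height over the tangent of half this angle, whatever the lens; pixels are square), "cx", "cy" (the principal point, pixels), "world_from_camera" (4x4, takes a point from camera to world coordinates). Camera axes: x right, y down, z forward; pixel columns grow to the right and rows downward; lengths in m; the calibration is good to about 2 mm. A picture is of the moment at which its call begins. calibration takes no time and is no camera call.
- manip.job_done(): hands the job in; it is judged then, once.
The state is a dict: "t": time; "joint_positions": joint angles; "qd": joint speeds; "joint_torque": joint torques, N m; "position": TCP position; "ee_rot": TCP orientation; "ft_force": force on the tool from outside, world axes, zero at the start; "torque": the same for the moment, N m; "finger_gap": opening from 0.0 (shut) to 1.0 (fully open); "grip_force": force on a finger pad.
Only numpy, scipy, OpenCV 4.12 (cv2) and the standard library are available. Lean on these libraries where they do the work, as an engineer would, in place of code of your own. Each camera call takes 0.05 s, during which the arm holds its last target. There are 200 camera calls.

## Working session

There is one attempt and no reset: what is moved stays moved. The work goes in short steps, Python scripts to look and compute and a shell command to move; the robot and the scene stay as the last step left them, time stands still between calls to the robot, and variables do not carry over. Pictures are saved under pics/ and viewed, at most 14 in all, crops included, and the job is handed in when it is done.

```bash
mkdir -p pics; cat > h.py <<'E'
import numpy as np, cv2
from workcell import manip, vision
def cal(n):
    c=vision.calibration(n); f=200/np.tan(np.radians(c["vfov"])/2)
    return f,c["cx"],c["cy"],np.array(c["world_from_camera"])
def ray(n,u,v):
    f,cx,cy,T=cal(n); d=T[:3,:3]@np.array([(u-cx)/f,(v-cy)/f,1]); return T[:3,3],d
def px2w(n,u,v,z):
    o,d=ray(n,u,v); return (o+d*(z-o[2])/d[2]).round(4)
def w2px(n,p):
    f,cx,cy,T=cal(n); q=T[:3,:3].T@(np.array(p)-T[:3,3]); return (round(f*q[0]/q[2]+cx,1),round(f*q[1]/q[2]+cy,1))
def save(n,name,box=None,s=1):
    im=vision.capture(n)
    if box: im=im[box[1]:box[3],box[0]:box[2]]
    cv2.imwrite("pics/"+name+".png",cv2.resize(im,None,fx=s,fy=s,interpolation=cv2.INTER_CUBIC))
E
python3 - <<'E'
from h import *
for n in("top","side"):
    im=vision.capture(n); cv2.imwrite("pics/%s0.png"%n,cv2.resize(im,(800,500))); cv2.imwrite("/tmp/%s0.png"%n,im)
    print(n,vision.calibration(n))
print(manip.state())
E
```

```text
top {'vfov': 47.436775407916215, 'cx': 314.2114755581122, 'cy': 188.86773582226581, 'world_from_camera': array([[ 0.05919988, -0.97340105,  0.22132728,  0.17533602],
       [-0.99824008, -0.05849931,  0.00972498, -0.0458787 ],
       [ 0.00348119, -0.22151348, -0.9751511 ,  1.63347331],
       [ 0.        ,  0.        ,  0.        ,  1.        ]])}
side {'vfov': 51.55457955599998, 'cx': 309.5047840225724, 'cy': 202.368624192217, 'world_from_camera': array([[ 0.957921  , -0.15334541,  0.24263664,  0.2355514 ],
       [-0.28700037, -0.52425201,  0.80174224, -1.03466585],
       [ 0.00425926, -0.83764253, -0.5462022 ,  0.80476111],
       [ 0.        ,  0.        ,  0.        ,  1.        ]])}
{'t': 0.1, 'joint_positions': array([ 1.13240961e+00,  4.80776892e-01,  1.59680765e+00, -4.11677106e-06,
        1.06511411e+00, -4.66091025e-02]), 'qd': array([-7.00290524e-04, -1.79889049e-03, -2.29774119e-03,  2.44197732e-04,
        7.82360331e-05, -1.85855864e-04]), 'joint_torque': array([ 2.75142684e-04, -9.52267957e+01, -4.31046760e+01,  1.72218697e-04,
        5.00475711e-03, -5.43566625e-05]), 'position': array([0.24805315, 0.60049004, 0.30333269]), 'ee_rot': array([[-9.24232520e-01,  3.81829846e-01, -4.66213700e-04],
       [ 3.81830127e-01,  9.24231977e-01, -1.00294402e-03],
       [ 4.79356506e-05, -1.10496791e-03, -9.99999388e-01]]), 'ft_force': array([-0.79994737,  0.39411341,  0.15805823]), 'torque': array([-0.01165781, -0.03754755, -0.03906934]), 'grip_force': 0.0, 'finger_gap': 0.9977665634182737}
```

View pics/top0.png

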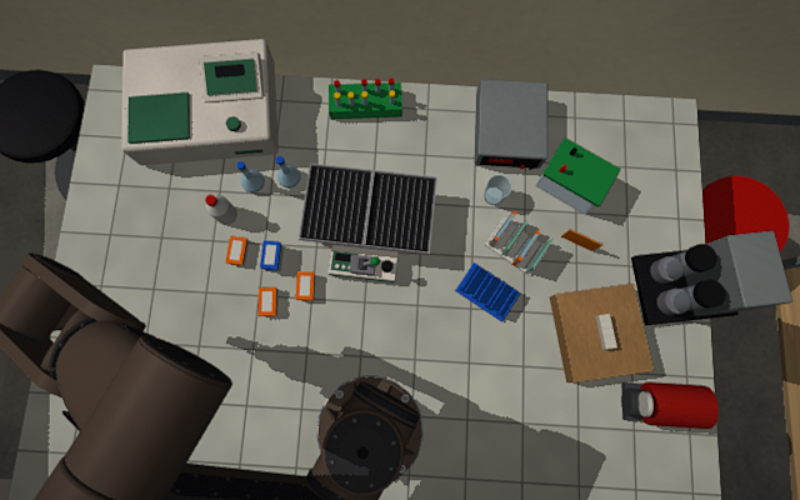

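View pics/side0.png

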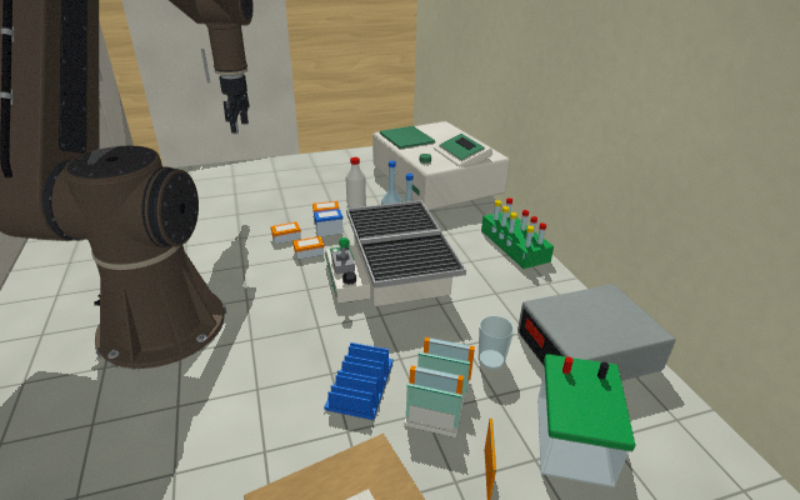

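The pictures show three shallow orange-lid boxes at top (800-scale) (236,250), (268,302), (305,286), one deep blue-lid box at (271,255), four pieces in the caddy around (518,242), the rack at (488,291) and the rocker at (369,208). The orange plate at (582,240) is the decoy. Next I'll enlarge these areas.

```bash
python3 - <<'E'
import cv2
t=cv2.imread("/tmp/top0.png"); s=cv2.imread("/tmp/side0.png")
r=lambda im,k:cv2.resize(im,None,fx=k,fy=k,interpolation=cv2.INTER_CUBIC)
cv2.imwrite("pics/c1.png",r(t[125:275,150:350],4))
cv2.imwrite("pics/c2.png",r(t[135:265,350:500],5)[:600])
cv2.imwrite("pics/c3.png",r(s[255:355,255:395],5.7)[:600])
E
```

```text
(no output)
```

View pics/c1.png

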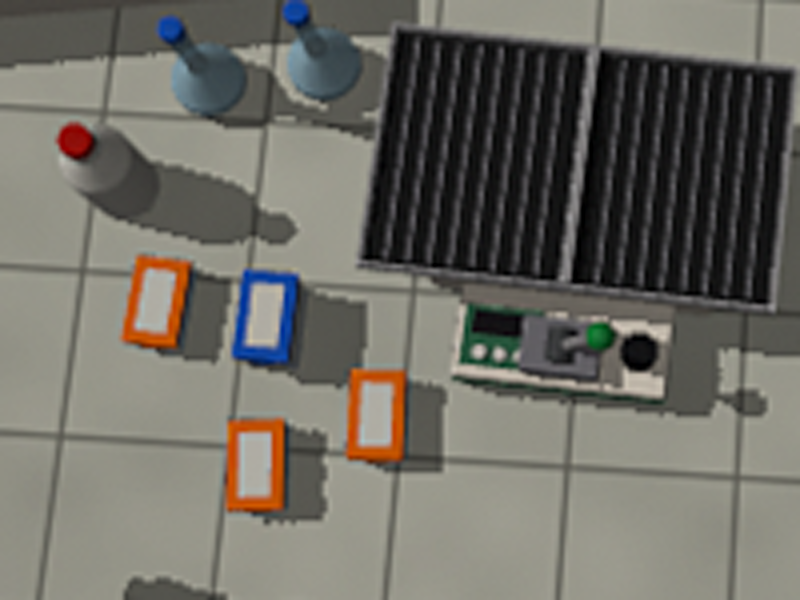

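View pics/c2.png

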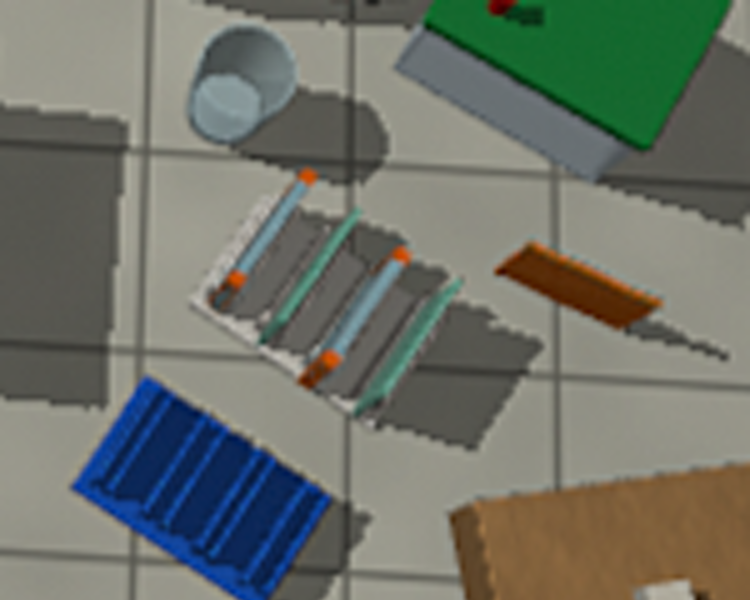

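View pics/c3.png

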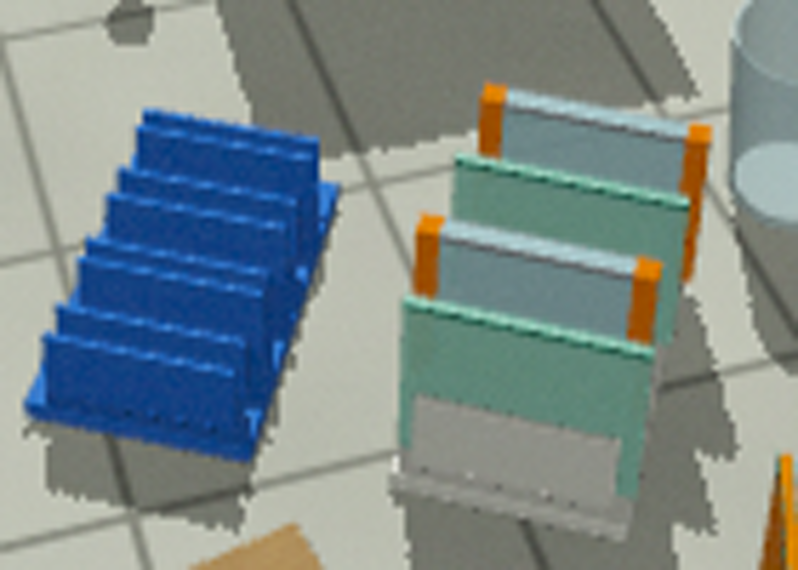

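Crops: the four boxes are one deep and three shallow, and the lever is over to the right. The caddy holds cassette, glass, cassette, glass from far left to near right. The solid orange plate at c2 (578,285) is the decoy, being orange and outside the caddy. Next: positions.

```bash
cat >> h.py <<'E'
def boxes(im=None):
    im=vision.capture("top") if im is None else im
    hsv=cv2.cvtColor(im,cv2.COLOR_BGR2HSV); out=[]
    for nm,lo,hi,z in(("shallow",(5,170,120),(18,255,255),.035),("deep",(100,150,110),(125,255,255),.06)):
        m=cv2.inRange(hsv,lo,hi); m[:, 345:]=0; m[:165]=0
        for c in cv2.findContours(m,cv2.RETR_EXTERNAL,cv2.CHAIN_APPROX_NONE)[0]:
            if cv2.contourArea(c)<60: continue
            w=np.array([px2w("top",u,v,z)[:2] for u,v in c[:,0]],np.float32)*1000
            (x,y),(a,b),th=cv2.minAreaRect(w)
            if a<b: th+=90
            th=(th+90)%180-90
            out.append((nm,round(float(x)),round(float(y)),round(float(max(a,b))),round(float(min(a,b))),round(th,1)))
    return out
E
python3 - <<'E'
from h import *
for b in boxes(cv2.imread("/tmp/top0.png")): print(b)
def T(box,z,k,ox,oy,n): return [px2w(n,ox+u/k,oy+v/k,z)[:2].tolist() for u,v in box]
print("deck", T([(395,25),(796,68),(774,308),(358,265)],.117,4,150,125,"top"))
print("bar",T([(597,48),(566,285)],.122,4,150,125,"top"), "knob",T([(600,336)],.11,4,150,125,"top"))
print("rack top",T([(150,376),(72,487),(265,602),(330,497)],.01,5,350,135,"top"))
print("rack side",T([(28,405),(250,450),(340,185)],.01,5.7,255,255,"side"))
print("caddy top",T([(268,192),(190,298),(372,428)],.01,5,350,135,"top"))
print("caddy side",T([(392,490),(628,538)],.0,5.7,255,255,"side"))
print("pieces side z.095",T([(404,300),(652,352),(416,215),(660,262),(456,156),(690,205),(486,86),(710,128)],.095,5.7,255,255,"side"))
print("pieces top z.095",T([(460,281),(378,396),(402,252),(330,355),(358,210),(270,332),(308,173),(237,278)],.095,5,350,135,"top"))
E
```

```text
('shallow', 330, 312, 79, 46, 6.0)
('shallow', 382, 211, 79, 46, 5.2)
('shallow', 470, 416, 79, 48, -4.0)
('deep', 458, 312, 78, 48, -1.2)
deck [[0.7131, 0.2113], [0.6947, -0.1423], [0.4799, -0.1327], [0.4959, 0.2231]]
bar [[0.7008, 0.0324], [0.4881, 0.0446]] knob [[0.4482, 0.0134]]
rack top [[0.479, -0.2721], [0.395, -0.2185], [0.3214, -0.3579], [0.3989, -0.4032]]
rack side [[0.3175, -0.3569], [0.4012, -0.4061], [0.4823, -0.2706]]
caddy top [[0.622, -0.3553], [0.5386, -0.2997], [0.4506, -0.433]]
caddy side [[0.454, -0.4344], [0.5381, -0.4838]]
pieces side z.095 [[0.4614, -0.4201], [0.545, -0.4724], [0.4809, -0.3777], [0.567, -0.4302], [0.5083, -0.3499], [0.5918, -0.4045], [0.5356, -0.3126], [0.6191, -0.3648]]
pieces top z.095 [[0.5428, -0.473], [0.4586, -0.4167], [0.5611, -0.4328], [0.4852, -0.3835], [0.5894, -0.4021], [0.4989, -0.3421], [0.6141, -0.3669], [0.5357, -0.3186]]
```

```bash
cat >> h.py <<'E'
def rect(im,n,c,yaw,z,hx=.055,hy=.09,s=4000):
    ys,xs=np.arange(hy,-hy,-1/s),np.arange(-hx,hx,1/s)
    X,Y=np.meshgrid(xs,ys); a=np.radians(yaw)
    P=np.stack([c[0]+X*np.cos(a)-Y*np.sin(a),c[1]+X*np.sin(a)+Y*np.cos(a),np.full_like(X,z)],-1)
    f,cx,cy,T=cal(n); q=(P-T[:3,3])@T[:3,:3]
    return cv2.remap(im,(f*q[...,0]/q[...,2]+cx).astype(np.float32),(f*q[...,1]/q[...,2]+cy).astype(np.float32),cv2.INTER_CUBIC)
E
python3 - <<'E'
from h import *
t=cv2.imread("/tmp/top0.png");s=cv2.imread("/tmp/side0.png")
A=[rect(t,"top",(.3986,-.313),-30.5,.045),rect(s,"side",(.3986,-.313),-30.5,.045)]
im=np.hstack([cv2.resize(a,None,fx=.8,fy=.8) for a in A]+[np.zeros((576,20,3),np.uint8)])
for y in range(-80,81,20):
    v=int((90-y)*3.2); cv2.line(im,(im.shape[1]-20,v),(im.shape[1]-1,v),(255,255,255),1)
print(im.shape); cv2.imwrite("pics/rack.png",im)
E
```

```text
(576, 724, 3)
```

View pics/rack.png

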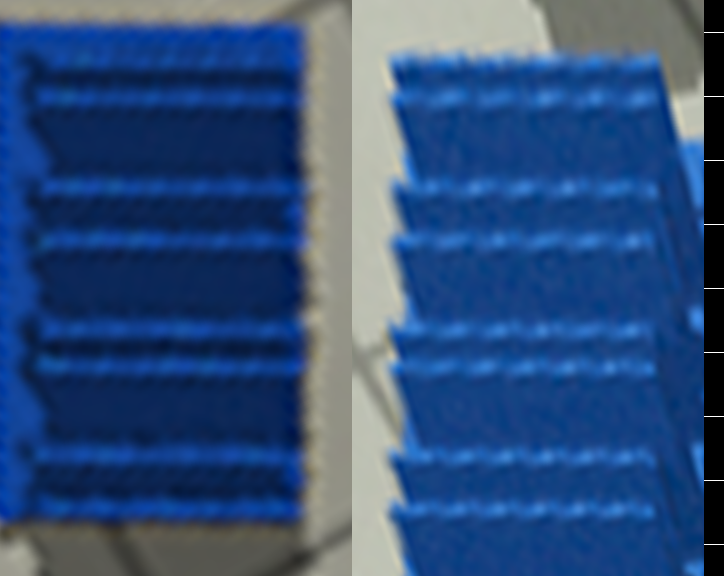

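The rack view, rectified at wall-top height, shows slot walls at rows 62/98 (narrow), 187/241 (wide), 329/367 (narrow) and 455/510 (wide). So own yaw is -30.5° and the narrow slots are at +63 and -21 mm. Now to the boxes, starting with the shallow one at (470,416).

```bash
cat >> h.py <<'E'
def to(x,y,z,ya=None):
    """print tool-frame normalised shift/turn to TCP (x,y,z), tool y axis at angle ya deg (mod 180)"""
    s=manip.state(); R=s["ee_rot"]; d=R.T@(np.array([x,y,z])-s["position"])
    cur=np.degrees(np.arctan2(R[1,1],R[0,1])); 
    rz=0 if ya is None else -((ya-cur+90)%180-90)
    print("t%.1f"%s["t"],"xyz",(d/.25).round(3),"rz",round(rz/120,3),"| mm",(d*1000).round(1),"deg",round(rz,1),"j6",s["joint_positions"][5].round(2))
E
python3 -c "
from h import *
to(.470,.416,.20,86); to(.470,.416,.076,86)"
```

```text
t0.1 xyz [-1.102 -0.343  0.414] rz -0.154 | mm [-275.6  -85.7  103.4] deg -18.4 j6 -0.05
t0.1 xyz [-1.102 -0.342  0.91 ] rz -0.154 | mm [-275.6  -85.5  227.4] deg -18.4 j6 -0.05
```

```bash
python3 -m pendant '[{"claw":0.7,"x":-1,"y":-0.343,"z":0.35,"rz":-0.154},{"claw":0.7,"x":-1,"y":-0.343,"z":0.35,"rz":-0.154},{"claw":0.7,"x":-1,"y":-0.343,"z":0.35,"rz":-0.154},{"claw":0.7,"x":-1,"y":-0.343,"z":0.35,"rz":-0.154},{"claw":0.7,"x":-1,"y":-0.343,"z":0.35,"rz":-0.154},{"claw":0.7,"x":-1,"y":-0.343,"z":0.35,"rz":-0.154}]' 40; python3 -c "
from h import *
print(boxes())
to(.470,.416,.076,86)"
```

```text
[('shallow', 330, 312, 79, 46, 6.0), ('shallow', 382, 211, 79, 46, 5.2), ('shallow', 470, 416, 79, 48, -4.0), ('deep', 458, 312, 78, 48, -1.2)]
t0.1 xyz [-1.102 -0.342  0.91 ] rz -0.154 | mm [-275.6  -85.6  227.5] deg -18.5 j6 -0.05invalid input
```

```bash
python3 -m pendant '[{"claw":0.7,"x":-1,"y":-0.343,"z":0.35,"rx":0,"ry":0,"rz":-0.154},{"claw":0.7,"x":-1,"y":-0.343,"z":0.35,"rx":0,"ry":0,"rz":-0.154},{"claw":0.7,"x":-1,"y":-0.343,"z":0.35,"rx":0,"ry":0,"rz":-0.154},{"claw":0.7,"x":-1,"y":-0.343,"z":0.35,"rx":0,"ry":0,"rz":-0.154},{"claw":0.7,"x":-1,"y":-0.343,"z":0.35,"rx":0,"ry":0,"rz":-0.154},{"claw":0.7,"x":-1,"y":-0.343,"z":0.35,"rx":0,"ry":0,"rz":-0.154}]' 40; python3 -c "
from h import *
to(.470,.416,.076,86)"
```

```text
t: 0.9
position: [0.4477, 0.4242, 0.2154]
ee_rot: [[-0.997, 0.072, -0.001], [0.072, 0.997, -0.001], [0.001, -0.001, -1.0]]
ft_force: [-0.7, 0.3, 0.1]
finger_gap: 0.851
grip_force: 0.0
t0.9 xyz [-0.092 -0.025  0.557] rz -0.001 | mm [-23.   -6.4 139.3] deg -0.1 j6 -0.79
```

```bash
python3 -m pendant '[{"claw":0.7,"x":-0.092,"y":-0.025,"z":0.2,"rx":0,"ry":0,"rz":0},{"claw":0.7,"x":-0.092,"y":-0.025,"z":0.4,"rx":0,"ry":0,"rz":0},{"claw":0.7,"x":-0.092,"y":-0.025,"z":0.557,"rx":0,"ry":0,"rz":0},{"claw":0.7,"x":-0.092,"y":-0.025,"z":0.557,"rx":0,"ry":0,"rz":0},{"claw":-0.3,"x":-0.092,"y":-0.025,"z":0.557,"rx":0,"ry":0,"rz":0},{"claw":-0.3,"x":-0.092,"y":-0.025,"z":0.557,"rx":0,"ry":0,"rz":0},{"claw":-0.3,"x":-0.092,"y":-0.025,"z":0.557,"rx":0,"ry":0,"rz":0},{"claw":-0.3,"x":-0.092,"y":-0.025,"z":0.557,"rx":0,"ry":0,"rz":0}]' 40; python3 -m pendant '[{"claw":-0.3,"x":0,"y":0,"z":-0.2,"rx":0,"ry":0,"rz":0},{"claw":-0.3,"x":0,"y":0,"z":-0.4,"rx":0,"ry":0,"rz":0},{"claw":-0.3,"x":0,"y":0,"z":-0.65,"rx":0,"ry":0,"rz":0},{"claw":-0.3,"x":0,"y":0,"z":-0.65,"rx":0,"ry":0,"rz":0}]' 40;python3 -c "
from h import *
to(.6494,.1159,.24,87.1)
to(.6494,.1159,.188,87.1)"
```

```text
t: 1.9
position: [0.4697, 0.4191, 0.0792]
ee_rot: [[-0.998, 0.069, 0.002], [0.069, 0.998, 0.002], [-0.002, 0.002, -1.0]]
ft_force: [-1.7, 1.9, 9.7]
finger_gap: 0.578
grip_force: 43.3
t: 2.4
position: [0.4709, 0.4199, 0.2459]
ee_rot: [[-0.998, 0.069, 0.008], [0.069, 0.998, 0.006], [-0.007, 0.007, -1.0]]
ft_force: [0.8, 1.0, -1.5]
finger_gap: 0.58
grip_force: 42.9
t2.4 xyz [-0.796 -1.164  0.022] rz -0.009 | mm [-199.  -290.9    5.4] deg -1.1 j6 -0.82
t2.4 xyz [-0.795 -1.165  0.23 ] rz -0.009 | mm [-198.6 -291.3   57.4] deg -1.1 j6 -0.82
```

```bash
python3 -m pendant '[{"claw":-0.3,"x":0,"y":-0.25,"z":-0.1,"rx":0,"ry":0,"rz":0},{"claw":-0.3,"x":0,"y":-0.5,"z":-0.1,"rx":0,"ry":0,"rz":0},{"claw":-0.3,"x":-0.1,"y":-0.75,"z":-0.1,"rx":0,"ry":0,"rz":-0.009},{"claw":-0.3,"x":-0.3,"y":-0.95,"z":-0.1,"rx":0,"ry":0,"rz":-0.009},{"claw":-0.3,"x":-0.5,"y":-1,"z":-0.1,"rx":0,"ry":0,"rz":-0.009},{"claw":-0.3,"x":-0.7,"y":-1,"z":-0.1,"rx":0,"ry":0,"rz":-0.009},{"claw":-0.3,"x":-0.7,"y":-1,"z":-0.1,"rx":0,"ry":0,"rz":-0.009}]' 40;python3 -c "
from h import *
to(.6494,.1159,.191,87.1)
print([px2w('top',231,141,.03),px2w('top',202,145,.03)])"
```

```text
t: 3.28
position: [0.6293, 0.1555, 0.2643]
ee_rot: [[-0.999, 0.053, 0.002], [0.053, 0.999, 0.0], [-0.002, 0.0, -1.0]]
ft_force: [-0.1, 0.2, -1.8]
finger_gap: 0.581
grip_force: 43.0
t3.3 xyz [-0.088 -0.154  0.293] rz -0.001 | mm [-22.  -38.5  73.3] deg -0.1 j6 -1.32
[array([0.702, 0.288, 0.03 ]), array([0.6801, 0.3932, 0.03  ])]
```

```bash
python3 -m pendant '[{"claw":-0.3,"x":-0.088,"y":-0.154,"z":0.0,"rx":0,"ry":0,"rz":0},{"claw":-0.3,"x":-0.088,"y":-0.154,"z":0.1,"rx":0,"ry":0,"rz":0},{"claw":-0.3,"x":-0.088,"y":-0.154,"z":0.2,"rx":0,"ry":0,"rz":0},{"claw":-0.3,"x":-0.088,"y":-0.154,"z":0.293,"rx":0,"ry":0,"rz":0},{"claw":-0.3,"x":-0.088,"y":-0.154,"z":0.295,"rx":0,"ry":0,"rz":0}]' 40;  python3 -m pendant '[{"claw":0.3,"x":0,"y":0,"z":0,"rx":0,"ry":0,"rz":0},{"claw":0.5,"x":0,"y":0,"z":0,"rx":0,"ry":0,"rz":0},{"claw":0.6,"x":0,"y":0,"z":0,"rx":0,"ry":0,"rz":0},{"claw":0.6,"x":0,"y":0,"z":-0.05,"rx":0,"ry":0,"rz":0},{"claw":0.6,"x":0,"y":0,"z":-0.2,"rx":0,"ry":0,"rz":0},{"claw":0.6,"x":0,"y":0,"z":-0.3,"rx":0,"ry":0,"rz":0}]' 40;python3 -c "
from h import *
print(boxes())
to(.382,.211,.20,95)
to(.382,.211,.080,95)"
```

```text
t: 3.9
position: [0.6446, 0.1173, 0.1895]
ee_rot: [[-0.999, 0.05, -0.003], [0.05, 0.999, -0.0], [0.003, -0.001, -1.0]]
ft_force: [0.1, -0.2, -0.6]
finger_gap: 0.574
grip_force: 43.2
t: 4.65
position: [0.6468, 0.1172, 0.2685]
ee_rot: [[-0.999, 0.05, 0.002], [0.05, 0.999, 0.0], [-0.002, 0.0, -1.0]]
ft_force: [-0.3, 0.3, -0.5]
finger_gap: 0.797
grip_force: 0.0
[]
t4.7 xyz [1.083 0.32  0.281] rz -0.066 | mm [270.6  80.1  70.2] deg -7.9 j6 -1.39
t4.7 xyz [1.085 0.32  0.761] rz -0.066 | mm [271.3  79.9 190.2] deg -7.9 j6 -1.39
```

```bash
cat >> h.py <<'E'
def sboxes(im=None):
    im=vision.capture("side") if im is None else im
    hsv=cv2.cvtColor(im,cv2.COLOR_BGR2HSV); out=[]
    for nm,lo,hi,z in(("S",(5,150,100),(20,255,255),.035),("D",(100,140,90),(125,255,255),.06)):
        m=cv2.inRange(hsv,lo,hi); m[230:]=0; m[:130]=0; m[:,400:]=0
        for c in cv2.findContours(m,cv2.RETR_EXTERNAL,cv2.CHAIN_APPROX_NONE)[0]:
            if len(c)<25: continue
            (u,v)=c[:,0].mean(0); x,y,w,h=cv2.boundingRect(c)
            out.append((nm,(x+w/2,y+h/2,w,h),(px2w("side",x+w/2,y+h/2,z)[:2]*1000).round().tolist()))
    return out
E
python3 - <<'E'
from h import *
print(*sboxes(cv2.imread("/tmp/side0.png")),sep="\n"); print("now",*sboxes(),sep="\n")
E
```

```text
('S', (246.5, 196.0, 25, 14), [379.0, 196.0])
('S', (229.0, 184.0, 24, 12), [331.0, 295.0])
('S', (260.5, 165.0, 21, 8), [469.0, 408.0])
('D', (262.5, 173.5, 23, 11), [456.0, 294.0])
now
('S', (246.5, 196.0, 25, 14), [379.0, 196.0])
('S', (229.0, 184.0, 24, 12), [331.0, 295.0])
('S', (327.5, 172.0, 27, 12), [705.0, 280.0])
('D', (262.5, 173.0, 23, 10), [457.0, 297.0])
```

```bash
python3 -m pendant '[{"claw":0.7,"x":0.25,"y":0.08,"z":0,"rx":0,"ry":0,"rz":-0.03},{"claw":0.7,"x":0.5,"y":0.16,"z":0,"rx":0,"ry":0,"rz":-0.066},{"claw":0.7,"x":0.75,"y":0.3,"z":0,"rx":0,"ry":0,"rz":-0.066},{"claw":0.7,"x":1,"y":0.32,"z":0.1,"rx":0,"ry":0,"rz":-0.066},{"claw":0.7,"x":1,"y":0.32,"z":0.3,"rx":0,"ry":0,"rz":-0.066},{"claw":0.7,"x":1,"y":0.32,"z":0.3,"rx":0,"ry":0,"rz":-0.066}]' 40;python3 -c "
from h import *
to(.382,.211,.080,95)"
```

```text
t: 5.5
position: [0.398, 0.2091, 0.1892]
ee_rot: [[-0.996, -0.089, -0.006], [-0.089, 0.996, -0.002], [0.006, -0.002, -1.0]]
ft_force: [0.6, 0.7, 0.7]
finger_gap: 0.849
grip_force: 0.0
t5.5 xyz [0.06  0.014 0.437] rz 0.001 | mm [ 15.1   3.5 109.2] deg 0.1 j6 -1.24
```

```bash
python3 -m pendant '[{"claw":0.7,"x":0.06,"y":0.014,"z":0.1,"rx":0,"ry":0,"rz":0},{"claw":0.7,"x":0.06,"y":0.014,"z":0.3,"rx":0,"ry":0,"rz":0},{"claw":0.7,"x":0.06,"y":0.014,"z":0.437,"rx":0,"ry":0,"rz":0},{"claw":0.7,"x":0.06,"y":0.014,"z":0.437,"rx":0,"ry":0,"rz":0},{"claw":-0.3,"x":0.06,"y":0.014,"z":0.437,"rx":0,"ry":0,"rz":0},{"claw":-0.3,"x":0.06,"y":0.014,"z":0.437,"rx":0,"ry":0,"rz":0},{"claw":-0.3,"x":0.06,"y":0.014,"z":0.437,"rx":0,"ry":0,"rz":0},{"claw":-0.3,"x":0.06,"y":0.014,"z":0.437,"rx":0,"ry":0,"rz":0}]' 40; python3 -m pendant '[{"claw":-0.3,"x":0,"y":0,"z":-0.2,"rx":0,"ry":0,"rz":0},{"claw":-0.3,"x":0,"y":0,"z":-0.4,"rx":0,"ry":0,"rz":0},{"claw":-0.3,"x":0,"y":0,"z":-0.65,"rx":0,"ry":0,"rz":0},{"claw":-0.3,"x":0,"y":0,"z":-0.75,"rx":0,"ry":0,"rz":0},{"claw":-0.3,"x":0,"y":0,"z":-0.75,"rx":0,"ry":0,"rz":0}]' 40;python3 -c "
from h import *
to(.6394,-.0838,.26,87.1)"
```

```text
t: 6.5
position: [0.3868, 0.2122, 0.0835]
ee_rot: [[-0.996, -0.088, 0.003], [-0.088, 0.996, 0.001], [-0.003, 0.001, -1.0]]
ft_force: [1.2, -4.1, 11.2]
finger_gap: 0.58
grip_force: 42.3
t: 7.12
position: [0.3863, 0.2122, 0.2721]
ee_rot: [[-0.996, -0.088, 0.005], [-0.088, 0.996, 0.002], [-0.005, 0.002, -1.0]]
ft_force: [-0.4, -1.2, -2.2]
finger_gap: 0.571
grip_force: 43.1
t7.1 xyz [-0.904 -1.268  0.051] rz 0.066 | mm [-226.1 -317.1   12.8] deg 7.9 j6 -1.23
```

```bash
python3 -m pendant '[{"claw":-0.3,"x":-0.18,"y":-0.25,"z":0,"rx":0,"ry":0,"rz":0},{"claw":-0.3,"x":-0.36,"y":-0.5,"z":0,"rx":0,"ry":0,"rz":0.03},{"claw":-0.3,"x":-0.54,"y":-0.75,"z":0,"rx":0,"ry":0,"rz":0.066},{"claw":-0.3,"x":-0.72,"y":-1,"z":0,"rx":0,"ry":0,"rz":0.066},{"claw":-0.3,"x":-0.9,"y":-1,"z":0,"rx":0,"ry":0,"rz":0.066},{"claw":-0.3,"x":-0.9,"y":-1,"z":0,"rx":0,"ry":0,"rz":0.066}]' 40;python3 -c "
from h import *
to(.6394,-.0838,.195,87.1)"
```

```text
t: 7.88
position: [0.6333, -0.0196, 0.2679]
ee_rot: [[-0.999, 0.052, -0.0], [0.052, 0.999, -0.0], [0.0, -0.0, -1.0]]
ft_force: [-0.2, 0.3, -2.4]
finger_gap: 0.577
grip_force: 43.0
t7.9 xyz [-0.038 -0.255  0.292] rz -0.001 | mm [ -9.4 -63.7  72.9] deg -0.1 j6 -1.6
```

```bash
python3 -m pendant '[{"claw":-0.3,"x":-0.055,"y":-0.25,"z":0.0,"rx":0,"ry":0,"rz":0},{"claw":-0.3,"x":-0.055,"y":-0.255,"z":0.1,"rx":0,"ry":0,"rz":0},{"claw":-0.3,"x":-0.055,"y":-0.255,"z":0.2,"rx":0,"ry":0,"rz":0},{"claw":-0.3,"x":-0.055,"y":-0.255,"z":0.292,"rx":0,"ry":0,"rz":0},{"claw":-0.3,"x":-0.055,"y":-0.255,"z":0.295,"rx":0,"ry":0,"rz":0}]' 40;  python3 -m pendant '[{"claw":0.3,"x":0,"y":0,"z":0,"rx":0,"ry":0,"rz":0},{"claw":0.5,"x":0,"y":0,"z":0,"rx":0,"ry":0,"rz":0},{"claw":0.6,"x":0,"y":0,"z":0,"rx":0,"ry":0,"rz":0},{"claw":0.6,"x":0,"y":0,"z":-0.05,"rx":0,"ry":0,"rz":0},{"claw":0.6,"x":0,"y":0,"z":-0.2,"rx":0,"ry":0,"rz":0},{"claw":0.6,"x":0,"y":0,"z":-0.3,"rx":0,"ry":0,"rz":0}]' 40;python3 -c "
from h import *
print(boxes()); print(*sboxes(),sep='\n')
to(.458,.312,.091,88.8)
to(.330,.312,.080,96)"
```

```text
t: 8.5
position: [0.6404, -0.0817, 0.193]
ee_rot: [[-0.999, 0.051, -0.005], [0.051, 0.999, 0.001], [0.005, 0.001, -1.0]]
ft_force: [0.1, 0.5, -1.0]
finger_gap: 0.575
grip_force: 43.0
t: 9.25
position: [0.6425, -0.0819, 0.273]
ee_rot: [[-0.999, 0.05, 0.002], [0.05, 0.999, -0.0], [-0.002, -0.0, -1.0]]
ft_force: [0.5, 0.1, -0.6]
finger_gap: 0.804
grip_force: 0.0
[]
('S', (345.5, 203.5, 31, 15), [693.0, 54.0])
('S', (229.0, 184.0, 24, 12), [331.0, 295.0])
('S', (328.5, 168.5, 27, 13), [718.0, 306.0])
('D', (262.5, 173.0, 23, 10), [457.0, 297.0])
t9.3 xyz [0.824 1.537 0.729] rz -0.014 | mm [206.1 384.4 182.1] deg -1.7 j6 -1.69
t9.3 xyz [1.336 1.512 0.77 ] rz -0.074 | mm [334.  377.9 192.4] deg -8.9 j6 -1.69
```

```bash
python3 -m pendant '[{"claw":0.7,"x":0.1,"y":0.25,"z":0,"rx":0,"ry":0,"rz":0},{"claw":0.7,"x":0.3,"y":0.5,"z":0,"rx":0,"ry":0,"rz":-0.014},{"claw":0.7,"x":0.5,"y":0.75,"z":0,"rx":0,"ry":0,"rz":-0.014},{"claw":0.7,"x":0.7,"y":1,"z":0,"rx":0,"ry":0,"rz":-0.014},{"claw":0.7,"x":0.82,"y":1,"z":0,"rx":0,"ry":0,"rz":-0.014},{"claw":0.7,"x":0.82,"y":1,"z":0,"rx":0,"ry":0,"rz":-0.014}]' 40;python3 -c "
from h import *
to(.458,.312,.091,88.8)"
```

```text
t: 10.1
position: [0.4469, 0.1796, 0.2705]
ee_rot: [[-1.0, 0.019, -0.001], [0.019, 1.0, -0.0], [0.001, -0.0, -1.0]]
ft_force: [1.1, 0.4, 0.7]
finger_gap: 0.851
grip_force: 0.0
t10.1 xyz [-0.035  0.53   0.718] rz 0.001 | mm [ -8.9 132.6 179.5] deg 0.1 j6 -1.23
```

```bash
python3 -m pendant '[{"claw":0.7,"x":-0.035,"y":0.25,"z":0.0,"rx":0,"ry":0,"rz":0},{"claw":0.7,"x":-0.035,"y":0.5,"z":0.1,"rx":0,"ry":0,"rz":0},{"claw":0.7,"x":-0.035,"y":0.53,"z":0.25,"rx":0,"ry":0,"rz":0},{"claw":0.7,"x":-0.035,"y":0.53,"z":0.5,"rx":0,"ry":0,"rz":0},{"claw":0.7,"x":-0.035,"y":0.53,"z":0.718,"rx":0,"ry":0,"rz":0},{"claw":0.7,"x":-0.035,"y":0.53,"z":0.718,"rx":0,"ry":0,"rz":0},{"claw":-0.3,"x":-0.035,"y":0.53,"z":0.718,"rx":0,"ry":0,"rz":0},{"claw":-0.3,"x":-0.035,"y":0.53,"z":0.718,"rx":0,"ry":0,"rz":0},{"claw":-0.3,"x":-0.035,"y":0.53,"z":0.718,"rx":0,"ry":0,"rz":0},{"claw":-0.3,"x":-0.035,"y":0.53,"z":0.718,"rx":0,"ry":0,"rz":0}]' 40; python3 -m pendant '[{"claw":-0.3,"x":0,"y":0,"z":-0.2,"rx":0,"ry":0,"rz":0},{"claw":-0.3,"x":0,"y":0,"z":-0.4,"rx":0,"ry":0,"rz":0},{"claw":-0.3,"x":0,"y":0,"z":-0.65,"rx":0,"ry":0,"rz":0},{"claw":-0.3,"x":0,"y":0,"z":-0.75,"rx":0,"ry":0,"rz":0},{"claw":-0.3,"x":0,"y":0,"z":-0.75,"rx":0,"ry":0,"rz":0}]' 40;python3 -c "
from h import *
to(.5496,.1209,.28,87.1)"
```

```text
t: 11.35
position: [0.4626, 0.311, 0.0932]
ee_rot: [[-1.0, 0.021, 0.003], [0.021, 1.0, 0.002], [-0.003, 0.002, -1.0]]
ft_force: [0.1, -2.0, 12.0]
finger_gap: 0.586
grip_force: 43.6
t: 11.98
position: [0.4622, 0.3109, 0.2815]
ee_rot: [[-1.0, 0.021, 0.005], [0.021, 1.0, 0.003], [-0.005, 0.003, -1.0]]
ft_force: [0.4, -0.5, -3.9]
finger_gap: 0.576
grip_force: 44.2
t12.0 xyz [-0.366 -0.752  0.005] rz 0.014 | mm [ -91.4 -188.1    1.4] deg 1.7 j6 -1.01
```

```bash
python3 -m pendant '[{"claw":-0.3,"x":-0.1,"y":-0.25,"z":-0.04,"rx":0,"ry":0,"rz":0},{"claw":-0.3,"x":-0.2,"y":-0.5,"z":-0.04,"rx":0,"ry":0,"rz":0.014},{"claw":-0.3,"x":-0.38,"y":-0.752,"z":-0.04,"rx":0,"ry":0,"rz":0.014},{"claw":-0.3,"x":-0.38,"y":-0.752,"z":0,"rx":0,"ry":0,"rz":0.014},{"claw":-0.3,"x":-0.383,"y":-0.752,"z":0.1,"rx":0,"ry":0,"rz":0.014},{"claw":-0.3,"x":-0.383,"y":-0.752,"z":0.2,"rx":0,"ry":0,"rz":0.014},{"claw":-0.3,"x":-0.383,"y":-0.752,"z":0.3,"rx":0,"ry":0,"rz":0.014},{"claw":-0.3,"x":-0.383,"y":-0.752,"z":0.31,"rx":0,"ry":0,"rz":0.014},{"claw":-0.3,"x":-0.383,"y":-0.752,"z":0.31,"rx":0,"ry":0,"rz":0.014}]' 40;  python3 -m pendant '[{"claw":0.3,"x":0,"y":0,"z":0,"rx":0,"ry":0,"rz":0},{"claw":0.5,"x":0,"y":0,"z":0,"rx":0,"ry":0,"rz":0},{"claw":0.6,"x":0,"y":0,"z":0,"rx":0,"ry":0,"rz":0},{"claw":0.6,"x":0,"y":0,"z":-0.05,"rx":0,"ry":0,"rz":0},{"claw":0.6,"x":0,"y":0,"z":-0.2,"rx":0,"ry":0,"rz":0},{"claw":0.6,"x":0,"y":0,"z":-0.3,"rx":0,"ry":0,"rz":0}]' 40;python3 -c "
from h import *
print(boxes()); print(*sboxes(),sep='\n')
to(.330,.312,.20,96)"
```

```text
t: 13.1
position: [0.5528, 0.1204, 0.2007]
ee_rot: [[-0.999, 0.05, -0.001], [0.05, 0.999, -0.0], [0.001, -0.0, -1.0]]
ft_force: [-0.0, -0.8, -1.9]
finger_gap: 0.581
grip_force: 44.6
t: 13.85
position: [0.5535, 0.1205, 0.2782]
ee_rot: [[-0.999, 0.05, 0.002], [0.05, 0.999, 0.0], [-0.002, 0.0, -1.0]]
ft_force: [0.5, 0.5, -0.1]
finger_gap: 0.795
grip_force: 0.0
[]
('S', (344.5, 196.0, 31, 14), [706.0, 100.0])
('S', (229.0, 184.0, 24, 12), [331.0, 295.0])
('S', (327.5, 173.0, 27, 12), [702.0, 273.0])
('D', (299.0, 169.0, 26, 12), [594.0, 289.0])
t13.9 xyz [0.937 0.719 0.314] rz -0.074 | mm [234.3 179.7  78.5] deg -8.9 j6 -1.36
```

```bash
python3 -m pendant '[{"claw":0.7,"x":0.2,"y":0.1,"z":0,"rx":0,"ry":0,"rz":0},{"claw":0.7,"x":0.4,"y":0.25,"z":0,"rx":0,"ry":0,"rz":-0.04},{"claw":0.7,"x":0.6,"y":0.5,"z":0,"rx":0,"ry":0,"rz":-0.074},{"claw":0.7,"x":0.8,"y":0.72,"z":0,"rx":0,"ry":0,"rz":-0.074},{"claw":0.7,"x":0.94,"y":0.72,"z":0.1,"rx":0,"ry":0,"rz":-0.074},{"claw":0.7,"x":0.94,"y":0.72,"z":0.3,"rx":0,"ry":0,"rz":-0.074},{"claw":0.7,"x":0.94,"y":0.72,"z":0.3,"rx":0,"ry":0,"rz":-0.074}]' 40;python3 -c "
from h import *
to(.330,.312,.081,96)"
```

```text
t: 14.82
position: [0.3257, 0.3112, 0.1991]
ee_rot: [[-0.994, -0.106, -0.004], [-0.106, 0.994, -0.004], [0.005, -0.003, -1.0]]
ft_force: [0.2, 0.3, 0.7]
finger_gap: 0.85
grip_force: 0.0
t14.8 xyz [-0.02   0.003  0.472] rz 0.001 | mm [ -4.9   0.7 118. ] deg 0.1 j6 -0.98
```

```bash
python3 -m pendant '[{"claw":0.7,"x":-0.01,"y":0.003,"z":0.1,"rx":0,"ry":0,"rz":0},{"claw":0.7,"x":-0.01,"y":0.003,"z":0.3,"rx":0,"ry":0,"rz":0},{"claw":0.7,"x":-0.01,"y":0.003,"z":0.47,"rx":0,"ry":0,"rz":0},{"claw":0.7,"x":-0.01,"y":0.003,"z":0.47,"rx":0,"ry":0,"rz":0},{"claw":-0.3,"x":-0.01,"y":0.003,"z":0.47,"rx":0,"ry":0,"rz":0},{"claw":-0.3,"x":-0.01,"y":0.003,"z":0.47,"rx":0,"ry":0,"rz":0},{"claw":-0.3,"x":-0.01,"y":0.003,"z":0.47,"rx":0,"ry":0,"rz":0},{"claw":-0.3,"x":-0.01,"y":0.003,"z":0.47,"rx":0,"ry":0,"rz":0}]' 40; python3 -m pendant '[{"claw":-0.3,"x":0,"y":0,"z":-0.2,"rx":0,"ry":0,"rz":0},{"claw":-0.3,"x":0,"y":0,"z":-0.4,"rx":0,"ry":0,"rz":0},{"claw":-0.3,"x":0,"y":0,"z":-0.65,"rx":0,"ry":0,"rz":0},{"claw":-0.3,"x":0,"y":0,"z":-0.85,"rx":0,"ry":0,"rz":0},{"claw":-0.3,"x":0,"y":0,"z":-0.85,"rx":0,"ry":0,"rz":0}]' 40;python3 -c "
from h import *
to(.5395,-.0788,.28,87.1)"
```

```text
t: 15.82
position: [0.331, 0.3137, 0.0855]
ee_rot: [[-0.995, -0.104, 0.003], [-0.104, 0.995, 0.002], [-0.003, 0.002, -1.0]]
ft_force: [1.2, -4.1, 13.1]
finger_gap: 0.575
grip_force: 42.9
t: 16.45
position: [0.3312, 0.3141, 0.3012]
ee_rot: [[-0.995, -0.104, 0.007], [-0.104, 0.995, 0.006], [-0.008, 0.005, -1.0]]
ft_force: [0.4, -0.8, -2.2]
finger_gap: 0.573
grip_force: 43.2
t16.4 xyz [-0.664 -1.65   0.082] rz 0.074 | mm [-166.  -412.6   20.4] deg 8.9 j6 -0.98
```

```bash
python3 -m pendant '[{"claw":-0.3,"x":-0.15,"y":-0.25,"z":0,"rx":0,"ry":0,"rz":0},{"claw":-0.3,"x":-0.3,"y":-0.5,"z":0,"rx":0,"ry":0,"rz":0.03},{"claw":-0.3,"x":-0.45,"y":-0.75,"z":0,"rx":0,"ry":0,"rz":0.074},{"claw":-0.3,"x":-0.6,"y":-1,"z":0,"rx":0,"ry":0,"rz":0.074},{"claw":-0.3,"x":-0.66,"y":-1,"z":0,"rx":0,"ry":0,"rz":0.074},{"claw":-0.3,"x":-0.66,"y":-1,"z":0,"rx":0,"ry":0,"rz":0.074}]' 40;python3 -c "
from h import *
to(.5395,-.0788,.196,87.1)"
```

```text
t: 17.2
position: [0.5221, 0.0793, 0.2961]
ee_rot: [[-0.999, 0.054, 0.001], [0.054, 0.999, -0.0], [-0.001, -0.0, -1.0]]
ft_force: [0.1, 0.4, -1.7]
finger_gap: 0.574
grip_force: 43.1
t17.2 xyz [-0.103 -0.627  0.401] rz -0.002 | mm [ -25.8 -156.9  100.1] deg -0.2 j6 -1.42
```

```bash
python3 -m pendant '[{"claw":-0.3,"x":-0.103,"y":-0.25,"z":0.0,"rx":0,"ry":0,"rz":0},{"claw":-0.3,"x":-0.103,"y":-0.5,"z":0.0,"rx":0,"ry":0,"rz":0},{"claw":-0.3,"x":-0.103,"y":-0.627,"z":0.1,"rx":0,"ry":0,"rz":0},{"claw":-0.3,"x":-0.103,"y":-0.627,"z":0.2,"rx":0,"ry":0,"rz":0},{"claw":-0.3,"x":-0.103,"y":-0.627,"z":0.3,"rx":0,"ry":0,"rz":0},{"claw":-0.3,"x":-0.103,"y":-0.627,"z":0.4,"rx":0,"ry":0,"rz":0},{"claw":-0.3,"x":-0.103,"y":-0.627,"z":0.4,"rx":0,"ry":0,"rz":0}]' 40;  python3 -m pendant '[{"claw":0.3,"x":0,"y":0,"z":0,"rx":0,"ry":0,"rz":0},{"claw":0.5,"x":0,"y":0,"z":0,"rx":0,"ry":0,"rz":0},{"claw":0.6,"x":0,"y":0,"z":0,"rx":0,"ry":0,"rz":0},{"claw":0.6,"x":0,"y":0,"z":-0.05,"rx":0,"ry":0,"rz":0},{"claw":0.6,"x":0,"y":0,"z":-0.2,"rx":0,"ry":0,"rz":0},{"claw":0.6,"x":0,"y":0,"z":-0.4,"rx":0,"ry":0,"rz":0},{"claw":0.6,"x":0,"y":0,"z":-0.4,"rx":0,"ry":0,"rz":0}]' 40;python3 -c "
from h import *
to(.502,-.4456,.25,57.7)"
```

```text
t: 18.08
position: [0.5364, -0.0754, 0.1949]
ee_rot: [[-0.999, 0.05, -0.003], [0.05, 0.999, 0.001], [0.003, 0.001, -1.0]]
ft_force: [-1.0, 0.3, -1.3]
finger_gap: 0.58
grip_force: 43.2
t: 18.95
position: [0.5397, -0.0765, 0.3005]
ee_rot: [[-0.999, 0.05, 0.007], [0.05, 0.999, -0.001], [-0.007, -0.001, -1.0]]
ft_force: [-0.2, 0.4, 0.0]
finger_gap: 0.801
grip_force: 0.0
t18.9 xyz [ 0.077 -1.482  0.203] rz 0.245 | mm [  19.4 -370.4   50.7] deg 29.4 j6 -1.72
```

```bash
python3 -m pendant '[{"claw":0,"x":-0.02,"y":-0.25,"z":0,"rx":0,"ry":0,"rz":0.08},{"claw":-0.2,"x":-0.02,"y":-0.5,"z":0,"rx":0,"ry":0,"rz":0.16},{"claw":-0.3,"x":-0.02,"y":-0.75,"z":0,"rx":0,"ry":0,"rz":0.245},{"claw":-0.3,"x":-0.02,"y":-0.95,"z":0,"rx":0,"ry":0,"rz":0.245},{"claw":-0.3,"x":-0.02,"y":-0.95,"z":0,"rx":0,"ry":0,"rz":0.245},{"claw":-0.3,"x":-0.02,"y":-0.95,"z":0,"rx":0,"ry":0,"rz":0.245}]' 40;python3 -c "
from h import *
im=vision.capture('side'); cv2.imwrite('pics/deck1.png',cv2.resize(im[130:290,220:420],None,fx=4,fy=3.75,interpolation=cv2.INTER_CUBIC))
print(*sboxes(im),sep='\n')
to(.576,-.3408,.13,57.7)"
```

```text
t: 19.7
position: [0.5306, -0.3134, 0.2957]
ee_rot: [[-0.845, 0.535, -0.001], [0.535, 0.845, 0.001], [0.001, 0.0, -1.0]]
ft_force: [-1.4, 0.5, -0.2]
finger_gap: 0.351
grip_force: 0.0
('S', (313.0, 206.0, 30, 16), [582.0, 70.0])
('S', (355.5, 198.5, 9, 13), [737.0, 74.0])
('S', (321.0, 170.0, 12, 12), [686.0, 302.0])
('D', (299.5, 167.0, 27, 12), [600.0, 304.0])
t19.8 xyz [-0.213  0.002  0.663] rz 0.0 | mm [-53.3   0.5 165.8] deg 0.0 j6 -1.59
```

View pics/deck1.png

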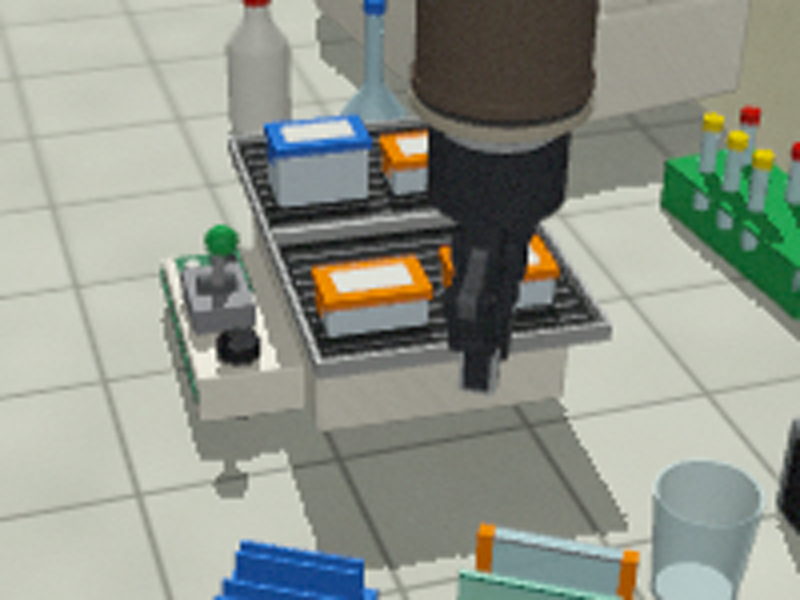

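The side view shows all four boxes upright on the deck: deep and shallow left at (318,160) and (405,160), two shallow right at (372,295) and (500,270). The deck looks level. Now the far cassette, c1.

```bash
python3 -m pendant '[{"claw":-0.3,"x":-0.213,"y":0.002,"z":0.1,"rx":0,"ry":0,"rz":0},{"claw":-0.3,"x":-0.213,"y":0.002,"z":0.3,"rx":0,"ry":0,"rz":0},{"claw":-0.3,"x":-0.213,"y":0.002,"z":0.5,"rx":0,"ry":0,"rz":0},{"claw":-0.3,"x":-0.213,"y":0.002,"z":0.663,"rx":0,"ry":0,"rz":0},{"claw":-0.3,"x":-0.213,"y":0.002,"z":0.663,"rx":0,"ry":0,"rz":0},{"claw":-0.3,"x":-0.213,"y":0.002,"z":0.663,"rx":0,"ry":0,"rz":0},{"claw":-0.8,"x":-0.213,"y":0.002,"z":0.663,"rx":0,"ry":0,"rz":0},{"claw":-0.9,"x":-0.213,"y":0.002,"z":0.663,"rx":0,"ry":0,"rz":0},{"claw":-0.9,"x":-0.213,"y":0.002,"z":0.663,"rx":0,"ry":0,"rz":0},{"claw":-0.9,"x":-0.213,"y":0.002,"z":0.663,"rx":0,"ry":0,"rz":0},{"claw":-0.9,"x":-0.213,"y":0.002,"z":0.663,"rx":0,"ry":0,"rz":0}]' 30
```

```text
t: 21.12
position: [0.5772, -0.3421, 0.1324]
ee_rot: [[-0.845, 0.534, 0.003], [0.534, 0.845, -0.002], [-0.003, 0.0, -1.0]]
ft_force: [-0.4, 2.5, 8.6]
finger_gap: 0.114
grip_force: 33.7
```

```bash
python3 -m pendant '[{"claw":-0.9,"x":0,"y":0,"z":-0.15,"rx":0,"ry":0,"rz":0},{"claw":-0.9,"x":0,"y":0,"z":-0.35,"rx":0,"ry":0,"rz":0},{"claw":-0.9,"x":0,"y":0,"z":-0.5,"rx":0,"ry":0,"rz":0},{"claw":-0.9,"x":0,"y":0,"z":-0.52,"rx":0,"ry":0,"rz":0}]' 30;python3 -c "
from h import *
to(.4093,-.2925,.22,59.5)"
```

```text
t: 21.62
position: [0.5774, -0.3424, 0.2645]
ee_rot: [[-0.845, 0.534, 0.005], [0.534, 0.845, -0.003], [-0.006, -0.0, -1.0]]
ft_force: [-0.3, 0.8, -0.7]
finger_gap: 0.111
grip_force: 32.2
t21.6 xyz [ 0.676 -0.191  0.174] rz -0.015 | mm [169.  -47.6  43.4] deg -1.8 j6 -1.59
```

```bash
python3 -m pendant '[{"claw":-0.9,"x":0.2,"y":-0.06,"z":0,"rx":0,"ry":0,"rz":-0.015},{"claw":-0.9,"x":0.4,"y":-0.12,"z":0,"rx":0,"ry":0,"rz":-0.015},{"claw":-0.9,"x":0.676,"y":-0.191,"z":0,"rx":0,"ry":0,"rz":-0.015},{"claw":-0.9,"x":0.676,"y":-0.191,"z":0.15,"rx":0,"ry":0,"rz":-0.015},{"claw":-0.9,"x":0.676,"y":-0.191,"z":0.28,"rx":0,"ry":0,"rz":-0.015},{"claw":-0.9,"x":0.676,"y":-0.191,"z":0.28,"rx":0,"ry":0,"rz":-0.015},{"claw":-0.9,"x":0.676,"y":-0.191,"z":0.28,"rx":0,"ry":0,"rz":-0.015},{"claw":-0.9,"x":0.676,"y":-0.191,"z":0.28,"rx":0,"ry":0,"rz":-0.015}]' 30;python3 - <<'E'
from h import *
to(.4093,-.2925,.132,59.5)
s=vision.capture('side'); t=vision.capture('top'); cv2.imwrite('/tmp/s1.png',s); cv2.imwrite('/tmp/t1.png',t)
p=manip.state()["position"]; zb=p[2]-.1224; R=manip.state()["ee_rot"]
print("bottom z",zb)
for n,im,x0,y0,x1,y1 in(("side",s,0,0,0,0),):
    # predicted piece bottom ends
    ux=-R[:2,0]
    for e in(-.05,.05): print(n,w2px(n,[*(p[:2]+ux*e),zb]))
c=cv2.resize(s[245:345,240:340],None,fx=6,fy=6,interpolation=cv2.INTER_CUBIC)
cv2.imwrite("pics/h1.png",c)
E
```

```text
t: 22.62
position: [0.4085, -0.2921, 0.1912]
ee_rot: [[-0.862, 0.507, 0.001], [0.507, 0.862, -0.001], [-0.002, -0.0, -1.0]]
ft_force: [-0.8, 0.3, -2.8]
finger_gap: 0.114
grip_force: 31.9
t22.6 xyz [-0.003  0.     0.237] rz 0.0 | mm [-0.8  0.1 59.2] deg 0.0 j6 -1.72
bottom z 0.06860411756062774
side (np.float64(270.3), np.float64(279.0))
side (np.float64(308.6), np.float64(285.8))
```

View pics/h1.png

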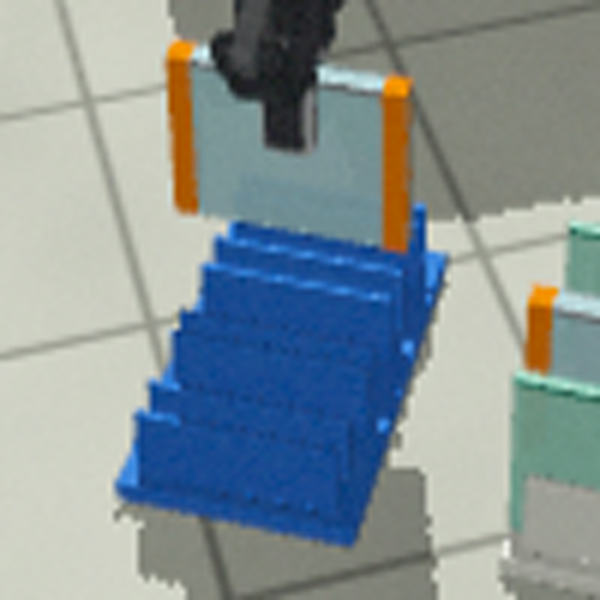

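The hovering cassette's bottom corners are at crop (176,212) and (410,250). That matches the prediction within half a pixel, so I'll lower it.

```bash
python3 -m pendant '[{"claw":-0.9,"x":-0.003,"y":0,"z":0.08,"rx":0,"ry":0,"rz":0},{"claw":-0.9,"x":-0.003,"y":0,"z":0.13,"rx":0,"ry":0,"rz":0},{"claw":-0.9,"x":-0.003,"y":0,"z":0.17,"rx":0,"ry":0,"rz":0},{"claw":-0.9,"x":-0.003,"y":0,"z":0.2,"rx":0,"ry":0,"rz":0},{"claw":-0.9,"x":-0.003,"y":0,"z":0.225,"rx":0,"ry":0,"rz":0},{"claw":-0.9,"x":-0.003,"y":0,"z":0.235,"rx":0,"ry":0,"rz":0},{"claw":-0.9,"x":-0.003,"y":0,"z":0.235,"rx":0,"ry":0,"rz":0}]' 30
```

```text
t: 23.6
position: [0.4085, -0.2922, 0.132]
ee_rot: [[-0.862, 0.507, 0.0], [0.507, 0.862, -0.0], [-0.0, -0.0, -1.0]]
ft_force: [-4.2, 1.4, 13.0]
finger_gap: 0.113
grip_force: 34.7
```

```bash
python3 -m pendant '[{"claw":-0.6,"x":0,"y":0,"z":0,"rx":0,"ry":0,"rz":0},{"claw":-0.3,"x":0,"y":0,"z":0,"rx":0,"ry":0,"rz":0},{"claw":-0.3,"x":0,"y":0,"z":0,"rx":0,"ry":0,"rz":0},{"claw":-0.3,"x":0,"y":0,"z":-0.1,"rx":0,"ry":0,"rz":0},{"claw":-0.3,"x":0,"y":0,"z":-0.3,"rx":0,"ry":0,"rz":0},{"claw":-0.3,"x":0,"y":0,"z":-0.4,"rx":0,"ry":0,"rz":0}]' 30;python3 -c "
from h import *
to(.5236,-.406,.20,57.7)
to(.5236,-.406,.132,57.7)"
```

```text
t: 24.35
position: [0.409, -0.2925, 0.2335]
ee_rot: [[-0.862, 0.507, 0.002], [0.507, 0.862, -0.001], [-0.002, -0.0, -1.0]]
ft_force: [1.0, 0.3, 0.3]
finger_gap: 0.348
grip_force: 0.0
t24.4 xyz [-0.625 -0.159  0.135] rz 0.015 | mm [-156.3  -39.7   33.8] deg 1.8 j6 -1.72
t24.4 xyz [-0.625 -0.159  0.407] rz 0.015 | mm [-156.2  -39.7  101.8] deg 1.8 j6 -1.72
```

```bash
python3 -m pendant '[{"claw":-0.3,"x":-0.2,"y":-0.05,"z":-0.05,"rx":0,"ry":0,"rz":0.015},{"claw":-0.3,"x":-0.4,"y":-0.1,"z":-0.05,"rx":0,"ry":0,"rz":0.015},{"claw":-0.3,"x":-0.625,"y":-0.159,"z":-0.05,"rx":0,"ry":0,"rz":0.015},{"claw":-0.3,"x":-0.625,"y":-0.159,"z":0,"rx":0,"ry":0,"rz":0.015},{"claw":-0.3,"x":-0.625,"y":-0.159,"z":0.15,"rx":0,"ry":0,"rz":0.015},{"claw":-0.3,"x":-0.625,"y":-0.159,"z":0.3,"rx":0,"ry":0,"rz":0.015},{"claw":-0.3,"x":-0.625,"y":-0.159,"z":0.407,"rx":0,"ry":0,"rz":0.015},{"claw":-0.3,"x":-0.625,"y":-0.159,"z":0.407,"rx":0,"ry":0,"rz":0.015}]' 30;python3 -m pendant '[{"claw":-0.8,"x":0,"y":0,"z":0,"rx":0,"ry":0,"rz":0},{"claw":-0.9,"x":0,"y":0,"z":0,"rx":0,"ry":0,"rz":0},{"claw":-0.9,"x":0,"y":0,"z":0,"rx":0,"ry":0,"rz":0},{"claw":-0.9,"x":0,"y":0,"z":0,"rx":0,"ry":0,"rz":0},{"claw":-0.9,"x":0,"y":0,"z":0,"rx":0,"ry":0,"rz":0}]' 30; python3 -m pendant '[{"claw":-0.9,"x":0,"y":0,"z":-0.15,"rx":0,"ry":0,"rz":0},{"claw":-0.9,"x":0,"y":0,"z":-0.35,"rx":0,"ry":0,"rz":0},{"claw":-0.9,"x":0,"y":0,"z":-0.5,"rx":0,"ry":0,"rz":0},{"claw":-0.9,"x":0,"y":0,"z":-0.52,"rx":0,"ry":0,"rz":0}]' 30;python3 -c "
from h import *
to(.3666,-.3649,.19,59.5)"
```

```text
t: 25.35
position: [0.5218, -0.4045, 0.1277]
ee_rot: [[-0.845, 0.534, -0.003], [0.534, 0.845, 0.003], [0.004, 0.001, -1.0]]
ft_force: [0.2, 0.3, 0.5]
finger_gap: 0.354
grip_force: 0.0
t: 25.98
position: [0.5232, -0.406, 0.1305]
ee_rot: [[-0.845, 0.534, 0.001], [0.534, 0.845, -0.001], [-0.001, -0.0, -1.0]]
ft_force: [-3.9, -0.7, 7.8]
finger_gap: 0.11
grip_force: 35.2
t: 26.48
position: [0.524, -0.4063, 0.2628]
ee_rot: [[-0.845, 0.534, 0.004], [0.534, 0.845, -0.003], [-0.005, -0.0, -1.0]]
ft_force: [-0.6, 0.1, -2.1]
finger_gap: 0.109
grip_force: 34.1
t26.5 xyz [ 0.622 -0.196  0.288] rz -0.015 | mm [155.5 -49.1  72.1] deg -1.8 j6 -1.71
```

```bash
python3 -m pendant '[{"claw":-0.9,"x":0.2,"y":-0.06,"z":0,"rx":0,"ry":0,"rz":-0.015},{"claw":-0.9,"x":0.4,"y":-0.12,"z":0,"rx":0,"ry":0,"rz":-0.015},{"claw":-0.9,"x":0.622,"y":-0.196,"z":0,"rx":0,"ry":0,"rz":-0.015},{"claw":-0.9,"x":0.622,"y":-0.196,"z":0.15,"rx":0,"ry":0,"rz":-0.015},{"claw":-0.9,"x":0.622,"y":-0.196,"z":0.28,"rx":0,"ry":0,"rz":-0.015},{"claw":-0.9,"x":0.622,"y":-0.196,"z":0.28,"rx":0,"ry":0,"rz":-0.015},{"claw":-0.9,"x":0.622,"y":-0.196,"z":0.28,"rx":0,"ry":0,"rz":-0.015}]' 30;cat >> h.py <<'E'
def held(off,half):
    """off: TCP height above piece bottom. Piece corners in side image vs prediction, mm along slot and across (rectified near-face plane)."""
    st=manip.state(); p=st["position"]; R=st["ee_rot"]; ux=np.array([*-R[:2,0],0]); uy=np.array([*R[:2,1],0])
    im=vision.capture("side"); c0=p-[0,0,off]-uy*half
    xs=np.arange(-.07,.07,.0005); zs=np.arange(.095,-.015,-.0005)
    P=c0+xs[None,:,None]*ux+zs[:,None,None]*np.array([0,0,1.])
    f,cx,cy,T=cal("side"); q=(P-T[:3,3])@T[:3,:3]
    return cv2.remap(im,(f*q[...,0]/q[...,2]+cx).astype(np.float32),(f*q[...,1]/q[...,2]+cy).astype(np.float32),cv2.INTER_CUBIC)
def heldmask(off,half,lo,hi):
    r=held(off,half); m=cv2.inRange(cv2.cvtColor(r,cv2.COLOR_BGR2HSV),lo,hi)
    n,l,st,_=cv2.connectedComponentsWithStats(m)
    for i in range(1,n):
        x,y,w,h,a=st[i]
        if a>400: print("x %.1f..%.1f z %.1f..%.1f area %d"%(x/2-70,(x+w)/2-70,95-(y+h)/2,95-y/2,a))
    return r
E
python3 - <<'E'
from h import *
to(.3666,-.3649,.1305,59.5)
heldmask(.1205,.005,(5,150,100),(20,255,255))
E
```

```text
t: 27.35
position: [0.3656, -0.3641, 0.1901]
ee_rot: [[-0.862, 0.507, -0.0], [0.507, 0.862, 0.0], [0.0, 0.0, -1.0]]
ft_force: [0.0, -0.7, -2.4]
finger_gap: 0.113
grip_force: 34.0
t27.4 xyz [-0.005 -0.001  0.238] rz 0.0 | mm [-1.2 -0.2 59.6] deg 0.0 j6 -1.88
x -50.0..-36.5 z 2.0..95.0 area 3375
x 40.0..53.0 z 1.5..95.0 area 4156
x 60.5..70.0 z 34.0..95.0 area 1706
```

```bash
python3 -m pendant '[{"claw":-0.9,"x":0,"y":0,"z":0.08,"rx":0,"ry":0,"rz":0},{"claw":-0.9,"x":0,"y":0,"z":0.13,"rx":0,"ry":0,"rz":0},{"claw":-0.9,"x":0,"y":0,"z":0.17,"rx":0,"ry":0,"rz":0},{"claw":-0.9,"x":0,"y":0,"z":0.2,"rx":0,"ry":0,"rz":0},{"claw":-0.9,"x":0,"y":0,"z":0.225,"rx":0,"ry":0,"rz":0},{"claw":-0.9,"x":0,"y":0,"z":0.235,"rx":0,"ry":0,"rz":0},{"claw":-0.9,"x":0,"y":0,"z":0.235,"rx":0,"ry":0,"rz":0}]' 30; python3 -m pendant '[{"claw":-0.6,"x":0,"y":0,"z":0,"rx":0,"ry":0,"rz":0},{"claw":-0.3,"x":0,"y":0,"z":0,"rx":0,"ry":0,"rz":0},{"claw":-0.3,"x":0,"y":0,"z":0,"rx":0,"ry":0,"rz":0},{"claw":-0.3,"x":0,"y":0,"z":-0.1,"rx":0,"ry":0,"rz":0},{"claw":-0.3,"x":0,"y":0,"z":-0.3,"rx":0,"ry":0,"rz":0},{"claw":-0.3,"x":0,"y":0,"z":-0.4,"rx":0,"ry":0,"rz":0}]' 30;python3 -c "
from h import *
to(.502,-.4456,.132,57.7)"
```

```text
t: 28.28
position: [0.3654, -0.364, 0.1309]
ee_rot: [[-0.862, 0.507, -0.0], [0.507, 0.862, 0.0], [0.0, 0.0, -1.0]]
ft_force: [0.7, 0.4, -1.5]
finger_gap: 0.116
grip_force: 34.0
t: 29.02
position: [0.3658, -0.3645, 0.2332]
ee_rot: [[-0.862, 0.507, 0.002], [0.507, 0.862, -0.002], [-0.002, -0.001, -1.0]]
ft_force: [-0.1, -1.0, -0.3]
finger_gap: 0.351
grip_force: 0.0
t29.0 xyz [-0.633 -0.003  0.406] rz 0.015 | mm [-158.3   -0.8  101.5] deg 1.8 j6 -1.88
```

```bash
python3 -m pendant '[{"claw":-0.3,"x":-0.2,"y":0,"z":-0.05,"rx":0,"ry":0,"rz":0.015},{"claw":-0.3,"x":-0.4,"y":0,"z":-0.05,"rx":0,"ry":0,"rz":0.015},{"claw":-0.3,"x":-0.633,"y":0,"z":-0.05,"rx":0,"ry":0,"rz":0.015},{"claw":-0.3,"x":-0.633,"y":0.002,"z":0,"rx":0,"ry":0,"rz":0.015},{"claw":-0.3,"x":-0.633,"y":0.002,"z":0.15,"rx":0,"ry":0,"rz":0.015},{"claw":-0.3,"x":-0.633,"y":0.002,"z":0.3,"rx":0,"ry":0,"rz":0.015},{"claw":-0.3,"x":-0.633,"y":0.002,"z":0.406,"rx":0,"ry":0,"rz":0.015},{"claw":-0.3,"x":-0.633,"y":0.002,"z":0.406,"rx":0,"ry":0,"rz":0.015}]' 30;python3 -m pendant '[{"claw":-0.8,"x":0,"y":0,"z":0,"rx":0,"ry":0,"rz":0},{"claw":-1,"x":0,"y":0,"z":0,"rx":0,"ry":0,"rz":0},{"claw":-1,"x":0,"y":0,"z":0,"rx":0,"ry":0,"rz":0},{"claw":-1,"x":0,"y":0,"z":0,"rx":0,"ry":0,"rz":0},{"claw":-1,"x":0,"y":0,"z":0,"rx":0,"ry":0,"rz":0}]' 30; python3 -m pendant '[{"claw":-1,"x":0,"y":0,"z":-0.1,"rx":0,"ry":0,"rz":0},{"claw":-1,"x":0,"y":0,"z":-0.3,"rx":0,"ry":0,"rz":0},{"claw":-1,"x":0,"y":0,"z":-0.5,"rx":0,"ry":0,"rz":0},{"claw":-1,"x":0,"y":0,"z":-0.52,"rx":0,"ry":0,"rz":0}]' 30;python3 -c "
from h import *
to(.3879,-.3287,.25,59.5)"
```

```text
t: 30.02
position: [0.5005, -0.4426, 0.1273]
ee_rot: [[-0.845, 0.534, -0.003], [0.534, 0.845, 0.003], [0.005, 0.001, -1.0]]
ft_force: [0.4, 0.4, 0.5]
finger_gap: 0.348
grip_force: 0.0
t: 30.65
position: [0.5024, -0.4443, 0.1308]
ee_rot: [[-0.845, 0.534, 0.001], [0.534, 0.845, -0.001], [-0.002, -0.0, -1.0]]
ft_force: [-0.8, -0.3, 7.7]
finger_gap: 0.051
grip_force: 34.4
t: 31.15
position: [0.5032, -0.445, 0.2641]
ee_rot: [[-0.845, 0.534, 0.005], [0.534, 0.845, -0.005], [-0.007, -0.001, -1.0]]
ft_force: [-0.0, 0.2, -1.4]
finger_gap: 0.058
grip_force: 33.2
t31.1 xyz [0.639 0.147 0.052] rz -0.015 | mm [159.7  36.8  12.9] deg -1.8 j6 -1.78
```

```bash
python3 -m pendant '[{"claw":-1,"x":0.2,"y":0.05,"z":0,"rx":0,"ry":0,"rz":-0.015},{"claw":-1,"x":0.4,"y":0.1,"z":0,"rx":0,"ry":0,"rz":-0.015},{"claw":-1,"x":0.639,"y":0.147,"z":0,"rx":0,"ry":0,"rz":-0.015},{"claw":-1,"x":0.639,"y":0.147,"z":0.1,"rx":0,"ry":0,"rz":-0.015},{"claw":-1,"x":0.639,"y":0.147,"z":0.13,"rx":0,"ry":0,"rz":-0.015},{"claw":-1,"x":0.639,"y":0.147,"z":0.13,"rx":0,"ry":0,"rz":-0.015},{"claw":-1,"x":0.639,"y":0.147,"z":0.13,"rx":0,"ry":0,"rz":-0.015}]' 30
python3 - <<'E'
from h import *
to(.3879,-.3287,.1308,59.5)
r=heldmask(.1208,.0025,(70,40,80),(95,200,255))
s=vision.capture('side'); t=vision.capture("top")
a=cv2.resize(s[225:345,230:340],None,fx=4,fy=4,interpolation=cv2.INTER_CUBIC)
b=cv2.resize(r,None,fx=1.2,fy=1.2); a[:b.shape[0],-1:]=0
c=np.zeros((480,800,3),np.uint8); c[:480,:440]=a; c[:b.shape[0],450:450+b.shape[1]]=b
cv2.imwrite("pics/h2.png",c)
E
```

```text
t: 32.02
position: [0.3871, -0.328, 0.2271]
ee_rot: [[-0.862, 0.507, 0.0], [0.507, 0.862, -0.0], [-0.0, -0.0, -1.0]]
ft_force: [-0.8, -0.6, -1.5]
finger_gap: 0.053
grip_force: 33.0
t32.0 xyz [-0.004 -0.001  0.385] rz 0.0 | mm [-1.  -0.2 96.3] deg 0.0 j6 -1.8
x -49.0..53.0 z -15.0..92.0 area 32706
```

View pics/h2.png

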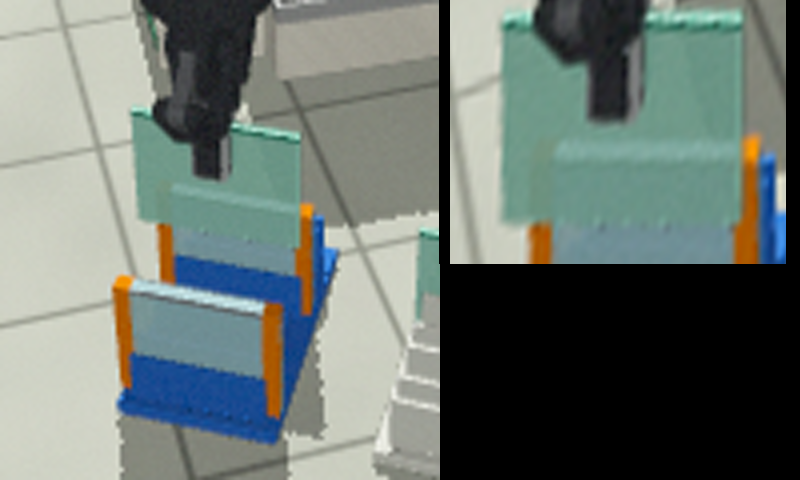

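Both cassettes stand in their slots. The held glass (rectified x -48..52 mm) is centred within about 1 mm, so I'll lower it and watch the force at the wall height.

```bash
python3 -m pendant '[{"claw":-1,"x":0.003,"y":0,"z":0.1,"rx":0,"ry":0,"rz":0},{"claw":-1,"x":0.003,"y":0,"z":0.2,"rx":0,"ry":0,"rz":0},{"claw":-1,"x":0.003,"y":0,"z":0.23,"rx":0,"ry":0,"rz":0},{"claw":-1,"x":0.003,"y":0,"z":0.245,"rx":0,"ry":0,"rz":0},{"claw":-1,"x":0.003,"y":0,"z":0.26,"rx":0,"ry":0,"rz":0},{"claw":-1,"x":0.003,"y":0,"z":0.27,"rx":0,"ry":0,"rz":0},{"claw":-1,"x":0.003,"y":0,"z":0.28,"rx":0,"ry":0,"rz":0},{"claw":-1,"x":0.003,"y":0,"z":0.28,"rx":0,"ry":0,"rz":0}]' 30
```

```text
t: 33.17
position: [0.3859, -0.3271, 0.1569]
ee_rot: [[-0.862, 0.507, -0.0], [0.507, 0.862, 0.0], [0.0, -0.0, -1.0]]
ft_force: [-0.1, -0.9, -1.0]
finger_gap: 0.051
grip_force: 33.1
```

```bash
python3 -m pendant '[{"claw":-1,"x":0,"y":0,"z":0.04,"rx":0,"ry":0,"rz":0},{"claw":-1,"x":0,"y":0,"z":0.07,"rx":0,"ry":0,"rz":0},{"claw":-1,"x":0,"y":0,"z":0.095,"rx":0,"ry":0,"rz":0},{"claw":-1,"x":0,"y":0,"z":0.103,"rx":0,"ry":0,"rz":0},{"claw":-1,"x":0,"y":0,"z":0.103,"rx":0,"ry":0,"rz":0}]' 30
```

```text
t: 33.8
position: [0.3859, -0.3271, 0.1311]
ee_rot: [[-0.862, 0.507, -0.0], [0.507, 0.862, 0.0], [0.0, 0.0, -1.0]]
ft_force: [0.4, -0.4, -0.6]
finger_gap: 0.055
grip_force: 33.1
```

```bash
python3 -m pendant '[{"claw":-0.6,"x":0,"y":0,"z":0,"rx":0,"ry":0,"rz":0},{"claw":-0.3,"x":0,"y":0,"z":0,"rx":0,"ry":0,"rz":0},{"claw":-0.3,"x":0,"y":0,"z":0,"rx":0,"ry":0,"rz":0},{"claw":-0.3,"x":0,"y":0,"z":-0.1,"rx":0,"ry":0,"rz":0},{"claw":-0.3,"x":0,"y":0,"z":-0.3,"rx":0,"ry":0,"rz":0},{"claw":-0.3,"x":0,"y":0,"z":-0.4,"rx":0,"ry":0,"rz":0}]' 30;python3 -c "
from h import *
to(.550,-.3772,.131,57.7)"
```

```text
t: 34.55
position: [0.3864, -0.3275, 0.2333]
ee_rot: [[-0.862, 0.507, 0.002], [0.507, 0.862, -0.002], [-0.002, -0.001, -1.0]]
ft_force: [-0.2, -0.5, -1.3]
finger_gap: 0.351
grip_force: 0.0
t34.5 xyz [-0.664  0.161  0.411] rz 0.015 | mm [-166.    40.2  102.7] deg 1.8 j6 -1.8
```

```bash
python3 -m pendant '[{"claw":-0.3,"x":-0.2,"y":0.05,"z":-0.05,"rx":0,"ry":0,"rz":0.015},{"claw":-0.3,"x":-0.4,"y":0.1,"z":-0.05,"rx":0,"ry":0,"rz":0.015},{"claw":-0.3,"x":-0.664,"y":0.161,"z":-0.05,"rx":0,"ry":0,"rz":0.015},{"claw":-0.3,"x":-0.664,"y":0.161,"z":0,"rx":0,"ry":0,"rz":0.015},{"claw":-0.3,"x":-0.664,"y":0.161,"z":0.15,"rx":0,"ry":0,"rz":0.015},{"claw":-0.3,"x":-0.664,"y":0.161,"z":0.3,"rx":0,"ry":0,"rz":0.015},{"claw":-0.3,"x":-0.664,"y":0.161,"z":0.411,"rx":0,"ry":0,"rz":0.015},{"claw":-0.3,"x":-0.664,"y":0.161,"z":0.411,"rx":0,"ry":0,"rz":0.015}]' 30;python3 -m pendant '[{"claw":-0.8,"x":0,"y":0,"z":0,"rx":0,"ry":0,"rz":0},{"claw":-1,"x":0,"y":0,"z":0,"rx":0,"ry":0,"rz":0},{"claw":-1,"x":0,"y":0,"z":0,"rx":0,"ry":0,"rz":0},{"claw":-1,"x":0,"y":0,"z":0,"rx":0,"ry":0,"rz":0},{"claw":-1,"x":0,"y":0,"z":0,"rx":0,"ry":0,"rz":0}]' 30; python3 -m pendant '[{"claw":-1,"x":0,"y":0,"z":-0.1,"rx":0,"ry":0,"rz":0},{"claw":-1,"x":0,"y":0,"z":-0.3,"rx":0,"ry":0,"rz":0},{"claw":-1,"x":0,"y":0,"z":-0.5,"rx":0,"ry":0,"rz":0},{"claw":-1,"x":0,"y":0,"z":-0.52,"rx":0,"ry":0,"rz":0}]' 30;python3 -c "
from h import *
to(.4306,-.2563,.23,59.5)"
```

```text
t: 35.55
position: [0.5477, -0.3756, 0.1262]
ee_rot: [[-0.845, 0.534, -0.004], [0.534, 0.845, 0.003], [0.005, 0.0, -1.0]]
ft_force: [0.8, -0.5, -0.1]
finger_gap: 0.351
grip_force: 0.0
t: 36.17
position: [0.5499, -0.377, 0.1298]
ee_rot: [[-0.845, 0.534, 0.002], [0.534, 0.845, -0.001], [-0.002, -0.0, -1.0]]
ft_force: [-0.3, 0.0, 9.2]
finger_gap: 0.053
grip_force: 35.5
t: 36.67
position: [0.5508, -0.3776, 0.263]
ee_rot: [[-0.845, 0.534, 0.006], [0.534, 0.845, -0.004], [-0.007, -0.001, -1.0]]
ft_force: [0.2, -0.8, -0.9]
finger_gap: 0.054
grip_force: 34.2
t36.7 xyz [0.667 0.154 0.127] rz -0.015 | mm [166.6  38.4  31.9] deg -1.8 j6 -1.65
```

```bash
python3 -m pendant '[{"claw":-1,"x":0.2,"y":0.05,"z":0,"rx":0,"ry":0,"rz":-0.015},{"claw":-1,"x":0.4,"y":0.1,"z":0,"rx":0,"ry":0,"rz":-0.015},{"claw":-1,"x":0.667,"y":0.154,"z":0,"rx":0,"ry":0,"rz":-0.015},{"claw":-1,"x":0.667,"y":0.154,"z":0.1,"rx":0,"ry":0,"rz":-0.015},{"claw":-1,"x":0.667,"y":0.154,"z":0.13,"rx":0,"ry":0,"rz":-0.015},{"claw":-1,"x":0.667,"y":0.154,"z":0.13,"rx":0,"ry":0,"rz":-0.015},{"claw":-1,"x":0.667,"y":0.154,"z":0.13,"rx":0,"ry":0,"rz":-0.015}]' 30
python3 - <<'E'
from h import *
to(.4306,-.2563,.1300,59.5)
r=heldmask(.1198,.0025,(70,40,80),(95,200,255))
E
```

```text
t: 37.55
position: [0.4297, -0.2556, 0.2261]
ee_rot: [[-0.862, 0.508, 0.0], [0.508, 0.862, -0.0], [-0.001, -0.0, -1.0]]
ft_force: [0.2, 0.4, -0.1]
finger_gap: 0.051
grip_force: 34.1
t37.5 xyz [-0.004 -0.     0.385] rz 0.0 | mm [-1.1 -0.1 96.1] deg 0.0 j6 -1.64
x -51.5..50.5 z 0.0..91.5 area 29951
```

```bash
python3 -m pendant '[{"claw":-1,"x":-0.006,"y":0,"z":0.1,"rx":0,"ry":0,"rz":0},{"claw":-1,"x":-0.006,"y":0,"z":0.2,"rx":0,"ry":0,"rz":0},{"claw":-1,"x":-0.006,"y":0,"z":0.23,"rx":0,"ry":0,"rz":0},{"claw":-1,"x":-0.006,"y":0,"z":0.245,"rx":0,"ry":0,"rz":0},{"claw":-1,"x":-0.006,"y":0,"z":0.26,"rx":0,"ry":0,"rz":0},{"claw":-1,"x":-0.006,"y":0,"z":0.27,"rx":0,"ry":0,"rz":0},{"claw":-1,"x":-0.006,"y":0,"z":0.28,"rx":0,"ry":0,"rz":0},{"claw":-1,"x":-0.006,"y":0,"z":0.28,"rx":0,"ry":0,"rz":0}]' 30
```

```text
t: 38.6
position: [0.4303, -0.2558, 0.1559]
ee_rot: [[-0.862, 0.507, 0.0], [0.507, 0.862, -0.0], [-0.0, -0.0, -1.0]]
ft_force: [-0.1, -1.6, -0.9]
finger_gap: 0.059
grip_force: 34.0
```

```bash
python3 -m pendant '[{"claw":-1,"x":0,"y":0,"z":0.04,"rx":0,"ry":0,"rz":0},{"claw":-1,"x":0,"y":0,"z":0.07,"rx":0,"ry":0,"rz":0},{"claw":-1,"x":0,"y":0,"z":0.095,"rx":0,"ry":0,"rz":0},{"claw":-1,"x":0,"y":0,"z":0.104,"rx":0,"ry":0,"rz":0},{"claw":-1,"x":0,"y":0,"z":0.104,"rx":0,"ry":0,"rz":0}]' 30; python3 -m pendant '[{"claw":-0.6,"x":0,"y":0,"z":0,"rx":0,"ry":0,"rz":0},{"claw":-0.3,"x":0,"y":0,"z":0,"rx":0,"ry":0,"rz":0},{"claw":-0.3,"x":0,"y":0,"z":0,"rx":0,"ry":0,"rz":0},{"claw":-0.3,"x":0,"y":0,"z":-0.1,"rx":0,"ry":0,"rz":0},{"claw":-0.3,"x":0,"y":0,"z":-0.3,"rx":0,"ry":0,"rz":0},{"claw":-0.3,"x":0,"y":0,"z":-0.55,"rx":0,"ry":0,"rz":0}]' 30
python3 -m pendant '[{"claw":-0.3,"x":0.2,"y":-0.2,"z":-0.1,"rx":0,"ry":0,"rz":0},{"claw":-0.5,"x":0.4,"y":-0.4,"z":-0.2,"rx":0,"ry":0,"rz":0},{"claw":-0.8,"x":0.5,"y":-0.6,"z":-0.3,"rx":0,"ry":0,"rz":0},{"claw":-1,"x":0.5,"y":-0.7,"z":-0.3,"rx":0,"ry":0,"rz":0},{"claw":-1,"x":0.5,"y":-0.7,"z":-0.3,"rx":0,"ry":0,"rz":0}]' 30
python3 - <<'E'
from h import *
s=vision.capture('side'); t=vision.capture("top"); cv2.imwrite("/tmp/s2.png",s); cv2.imwrite("/tmp/t2.png",t)
print(boxes(t),*sboxes(s),sep="\n")
k=lambda im,f:cv2.resize(im,None,fx=f,fy=f,interpolation=cv2.INTER_CUBIC)
a=k(s[135:345,230:420],2.8); c=np.zeros((588,800,3),np.uint8); c[:588,:532]=a[:588]
b=k(t[125:275,230:422],1.39); 
b=k(t[195:275,355:445],2.9); c[:b.shape[0],535:535+b.shape[1]]=b[:,:265]
cv2.imwrite("pics/v2.png",c)
E
```

```text
t: 39.22
position: [0.4301, -0.2556, 0.1298]
ee_rot: [[-0.862, 0.507, -0.0], [0.507, 0.862, 0.0], [0.001, 0.0, -1.0]]
ft_force: [-1.7, -0.6, 0.3]
finger_gap: 0.05
grip_force: 34.3
t: 39.98
position: [0.4297, -0.2554, 0.2682]
ee_rot: [[-0.862, 0.507, -0.002], [0.507, 0.862, 0.001], [0.002, 0.0, -1.0]]
ft_force: [1.1, -0.3, 0.9]
finger_gap: 0.349
grip_force: 0.0
t: 40.6
position: [0.2321, -0.345, 0.3434]
ee_rot: [[-0.86, 0.511, 0.001], [0.511, 0.86, -0.002], [-0.002, -0.001, -1.0]]
ft_force: [-0.1, -0.2, -0.2]
finger_gap: 0.001
grip_force: 0.0
[('shallow', 561, -76, 88, 54, -3.2), ('deep', 574, 133, 80, 53, -2.5)]
('S', (313.0, 206.0, 30, 16), [582.0, 70.0])
('S', (345.0, 200.5, 30, 15), [698.0, 72.0])
('S', (328.5, 169.5, 27, 13), [715.0, 298.0])
('D', (299.5, 167.0, 27, 12), [600.0, 304.0])
```

View pics/v2.png

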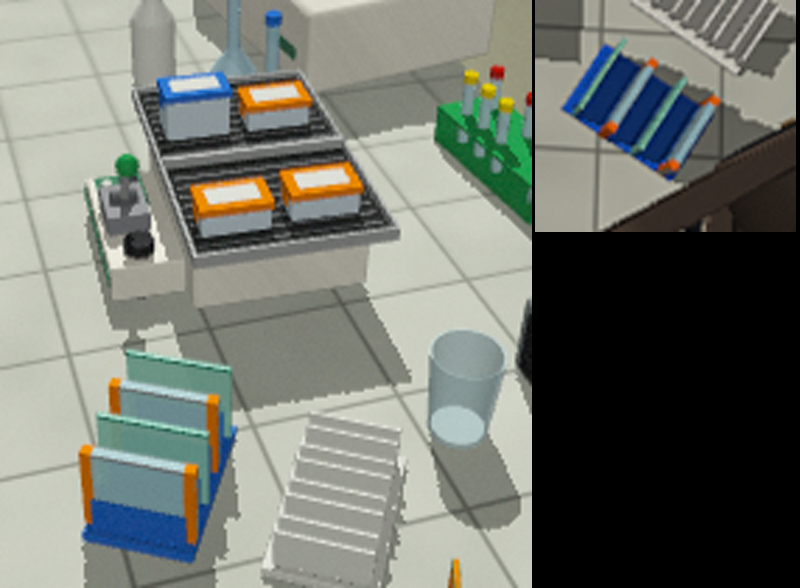

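The four pieces stand in the rack in alternating slots. The right-hand inset shows them centred, and all boxes are on the deck with the lever still over to the right. Next I'll measure the tilt from how far the rim corners have moved since the first picture.

```bash
python3 - <<'E'
from h import *
def shift(a,b,u,v,r=8,m=6,k=4):
    A=cv2.resize(a[v-r:v+r,u-r:u+r],None,fx=k,fy=k,interpolation=cv2.INTER_CUBIC); B=cv2.resize(b[v-r-m:v+r+m,u-r-m:u+r+m],None,fx=k,fy=k,interpolation=cv2.INTER_CUBIC)
    M=cv2.matchTemplate(B,A,cv2.TM_CCOEFF_NORMED); _,s,_,l=cv2.minMaxLoc(M); return (l[0]/k-m,l[1]/k-m,round(s,3))
S0,S2=cv2.imread("/tmp/side0.png"),cv2.imread("/tmp/s2.png"); T0,T2=cv2.imread("/tmp/top0.png"),cv2.imread("/tmp/t2.png")
R=np.array([[.9987,.0506],[-.0506,.9987]])
def pt(x,y,z): return [*(np.array([.5955,.0385])+R@np.array([x,y])),z]
for x,y in((.11,-.18),(-.11,-.18),(-.11,.18),(.11,.18),(.11,-.02),(-.105,0)):
    p=w2px("side",pt(x,y,.117)); p1=w2px("side",pt(x,y,.117+.0524*abs(y))); q=w2px("top",pt(x,y,.117))
    print((x,y),p,"px for 3deg up",round(p1[1]-p[1],1),"obs",shift(S0,S2,round(p[0]),round(p[1])),"top",shift(T0,T2,round(q[0]),round(q[1])))
E
```

```text
(0.11, -0.18) (np.float64(372.9), np.float64(216.2)) px for 3deg up -2.7 obs (0.0, 0.5, 0.981) top (0.0, 0.25, 0.999)
(-0.11, -0.18) (np.float64(298.7), np.float64(226.7)) px for 3deg up -2.7 obs (0.0, 0.75, 0.942) top (0.0, 0.0, 0.963)
(-0.11, 0.18) (np.float64(276.4), np.float64(167.1)) px for 3deg up -2.4 obs (0.0, -0.5, 0.603) top (-0.25, 0.0, 0.984)
(0.11, 0.18) (np.float64(336.7), np.float64(160.4)) px for 3deg up -2.4 obs (-1.5, -3.0, 0.575) top (0.0, 0.0, 0.993)
(0.11, -0.02) (np.float64(354.8), np.float64(188.3)) px for 3deg up -0.2 obs (0.0, -0.25, 0.833) top (0.0, 0.0, 0.998)
(-0.105, 0) (np.float64(287.8), np.float64(193.3)) px for 3deg up 0.0 obs (0.0, 0.0, 0.971) top (0.0, 0.0, 0.983)
```

The tilt is about 0.7°, which counts as level, and all boxes are on. Now I'll push the lever with closed fingers from its right.

```bash
python3 -c "
from h import *
print(px2w('top',300,209,.141))
to(.439,-.05,.30,87)"
```

```text
[0.4426 0.0122 0.141 ]
t40.7 xyz [-0.111  1.428  0.17 ] rz -0.23 | mm [-27.8 356.9  42.4] deg -27.6 j6 -2.08
```

```bash
python3 -m pendant '[{"claw":-1,"x":-0.02,"y":0.25,"z":0,"rx":0,"ry":0,"rz":-0.08},{"claw":-1,"x":-0.04,"y":0.5,"z":0,"rx":0,"ry":0,"rz":-0.16},{"claw":-1,"x":-0.06,"y":0.75,"z":0,"rx":0,"ry":0,"rz":-0.23},{"claw":-1,"x":-0.11,"y":1,"z":0.1,"rx":0,"ry":0,"rz":-0.23},{"claw":-1,"x":-0.11,"y":1,"z":0.17,"rx":0,"ry":0,"rz":-0.23},{"claw":-1,"x":-0.11,"y":1,"z":0.17,"rx":0,"ry":0,"rz":-0.23},{"claw":-1,"x":-0.11,"y":1,"z":0.17,"rx":0,"ry":0,"rz":-0.23}]' 30;python3 -c "
from h import *
to(.439,-.05,.203,87)"
```

```text
t: 41.58
position: [0.3843, -0.1416, 0.3002]
ee_rot: [[-0.999, 0.05, -0.0], [0.05, 0.999, 0.0], [0.0, 0.0, -1.0]]
ft_force: [-0.3, -0.6, -0.4]
finger_gap: -0.0
grip_force: 0.0
t41.6 xyz [-0.2    0.377  0.389] rz 0.001 | mm [-50.1  94.2  97.2] deg 0.1 j6 -1.95
```

```bash
python3 -m pendant '[{"claw":-1,"x":-0.2,"y":0.2,"z":0,"rx":0,"ry":0,"rz":0},{"claw":-1,"x":-0.2,"y":0.377,"z":0.1,"rx":0,"ry":0,"rz":0},{"claw":-1,"x":-0.2,"y":0.377,"z":0.3,"rx":0,"ry":0,"rz":0},{"claw":-1,"x":-0.2,"y":0.377,"z":0.389,"rx":0,"ry":0,"rz":0},{"claw":-1,"x":-0.2,"y":0.377,"z":0.389,"rx":0,"ry":0,"rz":0},{"claw":-1,"x":-0.2,"y":0.377,"z":0.389,"rx":0,"ry":0,"rz":0}]' 30;python3 -c "
from h import *
to(.4440,.050,.203,87)"
```

```text
t: 42.32
position: [0.4396, -0.0508, 0.2039]
ee_rot: [[-0.999, 0.052, 0.002], [0.052, 0.999, -0.0], [-0.002, -0.0, -1.0]]
ft_force: [-0.4, -0.5, -0.8]
finger_gap: 0.002
grip_force: 0.0
t42.3 xyz [0.003 0.403 0.003] rz 0.0 | mm [  0.8 100.9   0.8] deg 0.0 j6 -1.7
```

```bash
python3 -m pendant '[{"claw":-1,"x":0,"y":0.06,"z":0,"rx":0,"ry":0,"rz":0},{"claw":-1,"x":0,"y":0.12,"z":0,"rx":0,"ry":0,"rz":0},{"claw":-1,"x":0,"y":0.18,"z":0,"rx":0,"ry":0,"rz":0},{"claw":-1,"x":0,"y":0.24,"z":0,"rx":0,"ry":0,"rz":0},{"claw":-1,"x":0,"y":0.3,"z":0,"rx":0,"ry":0,"rz":0},{"claw":-1,"x":0,"y":0.35,"z":0,"rx":0,"ry":0,"rz":0},{"claw":-1,"x":0,"y":0.4,"z":0,"rx":0,"ry":0,"rz":0},{"claw":-1,"x":0,"y":0.4,"z":0,"rx":0,"ry":0,"rz":0}]' 30
```

```text
t: 43.32
position: [0.4441, 0.0506, 0.2026]
ee_rot: [[-0.999, 0.049, -0.0], [0.049, 0.999, 0.0], [0.0, 0.0, -1.0]]
ft_force: [-0.3, -0.3, -0.6]
finger_gap: -0.002
grip_force: 0.0
```

```bash
python3 -m pendant '[{"claw":-1,"x":0,"y":0.02,"z":0,"rx":0,"ry":0,"rz":0},{"claw":-1,"x":0,"y":0.04,"z":0,"rx":0,"ry":0,"rz":0},{"claw":-1,"x":0,"y":0.04,"z":0,"rx":0,"ry":0,"rz":0}]' 30; python3 -m pendant '[{"claw":-1,"x":0,"y":0.01,"z":0,"rx":0,"ry":0,"rz":0},{"claw":-1,"x":0,"y":0.02,"z":0,"rx":0,"ry":0,"rz":0},{"claw":-1,"x":0,"y":0.02,"z":0,"rx":0,"ry":0,"rz":0}]' 30;python3 -c "
from h import *
save('side','lev',(230,150,330,250),5)"
```

```text
t: 43.7
position: [0.4446, 0.0599, 0.2027]
ee_rot: [[-0.999, 0.05, 0.0], [0.05, 0.999, 0.0], [-0.0, 0.0, -1.0]]
ft_force: [-0.3, -0.3, -0.2]
finger_gap: -0.001
grip_force: 0.0
t: 44.08
position: [0.4447, 0.0632, 0.2026]
ee_rot: [[-0.999, 0.049, -0.001], [0.049, 0.999, -0.003], [0.0, -0.003, -1.0]]
ft_force: [0.8, -29.4, 1.6]
finger_gap: 0.002
grip_force: 14.2
```

View pics/lev.png

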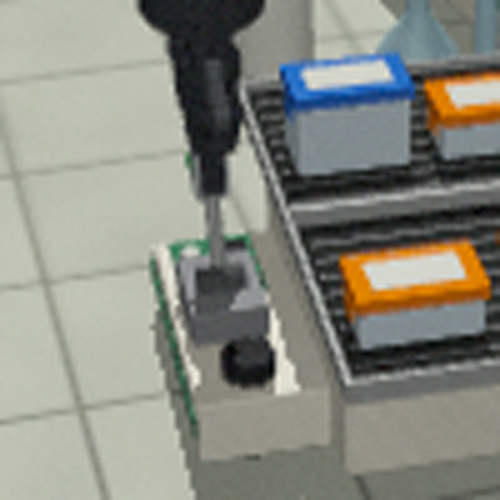

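The force has risen to 29 N, so the lever is at its left stop; the knob shows just left of the fingers at (190,160). I'll back off to the right, rise, retreat and check everything.

```bash
python3 -m pendant '[{"claw":-1,"x":0,"y":-0.05,"z":0,"rx":0,"ry":0,"rz":0},{"claw":-1,"x":0,"y":-0.15,"z":0,"rx":0,"ry":0,"rz":0},{"claw":-1,"x":0,"y":-0.3,"z":-0.1,"rx":0,"ry":0,"rz":0},{"claw":-1,"x":0,"y":-0.3,"z":-0.3,"rx":0,"ry":0,"rz":0},{"claw":-1,"x":0.2,"y":-0.4,"z":-0.6,"rx":0,"ry":0,"rz":0},{"claw":-1,"x":0.4,"y":-0.6,"z":-0.8,"rx":0,"ry":0,"rz":0},{"claw":-1,"x":0.5,"y":-0.8,"z":-0.8,"rx":0,"ry":0,"rz":0},{"claw":-1,"x":0.5,"y":-1,"z":-0.8,"rx":0,"ry":0,"rz":0},{"claw":-1,"x":0.5,"y":-1,"z":-0.8,"rx":0,"ry":0,"rz":0},{"claw":-1,"x":0.5,"y":-1,"z":-0.8,"rx":0,"ry":0,"rz":0}]' 30
python3 - <<'E'
from h import *
s=vision.capture('side'); t=vision.capture("top")
k=lambda im,f:cv2.resize(im,None,fx=f,fy=f,interpolation=cv2.INTER_CUBIC)
a=k(s[135:345,230:420],2.8); c=np.zeros((588,800,3),np.uint8); c[:588,:532]=a[:588]
b=k(t[125:275,230:362],2); c[:300,535:799]=b
for i,(cx,cy) in enumerate([(.3986,-.3106)]):
    r=k(rect(t,"top",(cx,cy),-30.5,.095,.07,.1,2000),.65); c[305:305+r.shape[0],540:540+r.shape[1]]=r
cv2.imwrite("pics/v3.png",c); print(*sboxes(s),sep="\n")
E
```

```text
t: 45.38
position: [0.3068, -0.18, 0.403]
ee_rot: [[-0.999, 0.054, 0.001], [0.054, 0.999, -0.001], [-0.001, -0.001, -1.0]]
ft_force: [0.0, 0.2, -0.1]
finger_gap: -0.001
grip_force: 0.0
('S', (313.0, 206.0, 30, 16), [582.0, 70.0])
('S', (345.0, 200.5, 30, 15), [698.0, 72.0])
('S', (328.5, 170.0, 27, 12), [714.0, 294.0])
('D', (299.5, 167.0, 27, 12), [600.0, 304.0])
```

View pics/v3.png

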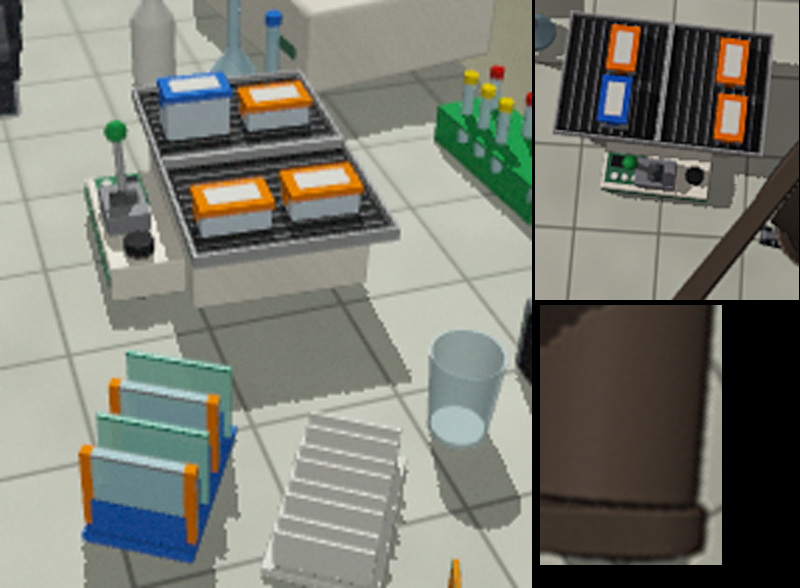

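```bash
python3 - <<'E'
from h import *
for a in(.5,.4,.3): 
    y=.08*np.sin(a); print(a,w2px("side",[.4437+.0506*y,.0462+y,.071+.08*np.cos(a)]),w2px("top",[.4437+.0506*y,.0462+y,.071+.08*np.cos(a)]))
def knob(n):
    im=vision.capture(n); h=cv2.cvtColor(im,cv2.COLOR_BGR2HSV); m=cv2.inRange(h,(50,120,60),(75,255,255))
    u,v=(271,182) if n=="side" else (278,206); k,l,s,c=cv2.connectedComponentsWithStats(m)
    return [c[i].round(1) for i in range(1,k) if s[i][4]>10 and abs(c[i]-[u,v]).max()<10]
print(knob("side"),knob("top"))
s=cv2.imread("/tmp/s2.png"); k=cv2.resize(s[255:345,250:325],None,fx=8,fy=6.6,interpolation=cv2.INTER_CUBIC)
a=np.radians(-30.5);ux=np.array([np.cos(a),np.sin(a)]);uy=np.array([-ux[1],ux[0]])
for y,h in((.063,.0025),(.021,.005),(-.021,.0025),(-.063,.005)):   # predicted near-face top corners if seated and centred
    for x in(-.05,.05):
        p=w2px("side",[*(np.array([.3986,-.3106])+ux*x+uy*(y-h)),.095]); q=(int((p[0]-250)*8),int((p[1]-255)*6.6))
        cv2.drawMarker(k,q,(0,0,255),cv2.MARKER_CROSS,14,1)
cv2.imwrite("pics/seat.png",k)
E
```

```text
0.5 (np.float64(270.7), np.float64(182.4)) (np.float64(278.4), np.float64(206.8))
0.4 (np.float64(271.0), np.float64(182.6)) (np.float64(280.4), np.float64(206.9))
0.3 (np.float64(271.4), np.float64(183.0)) (np.float64(282.6), np.float64(207.0))
[array([271. , 181.4])] [array([272.4, 208.2])]
```

View pics/seat.png

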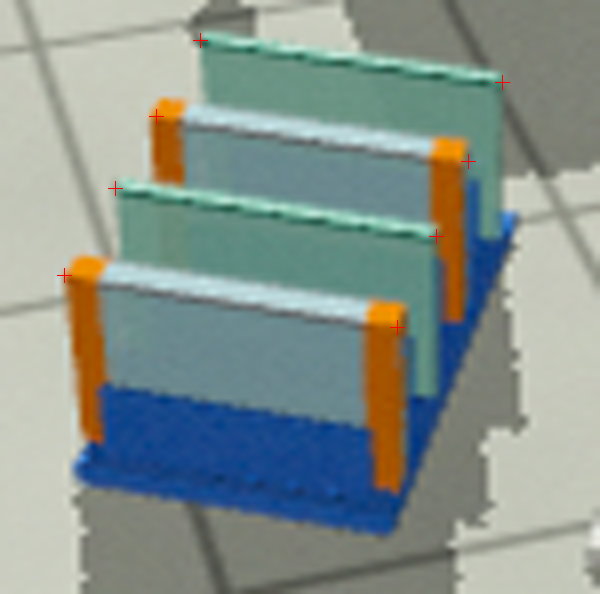

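All pieces are seated at their predicted corners, and the lever knob matches its full-left position. I'm handing in.

```bash
python3 -c "
from workcell import manip
print(manip.job_done())"
```

```text
the job is handed in; nothing more can be done
None
```

The job is handed in: all four staining boxes are upright on the platform, which measured about 0.7° off level just before I swung the lever fully left, and both plates and both cassettes are seated in matching rack slots, centred to about 1.5 mm.

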